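# Load the gear tester: key, gears, sensor head

### The job

Load the gear tester for a run: slide the sensor head clear of the shaft as far as its far stop, drop the loose key from its holder upright into the slot of the shaft until it is fully home, then slide all the gears on the table (two to four of them) onto the shaft, boss up, each with its keyway over the key and fully down, the widest at the bottom and each next one smaller. Finally slide the sensor head back over the shaft to its working stop, and leave the other things on the table alone.

Things in the scene. Friction and masses are not known exactly. Their poses are not given: they have to be found in the camera images.
- shaft_seat (a point): Gear tester (fixed): steel shaft, 28 mm diameter, upright on a square dark collar (50 x 50 mm, top 42 mm above the table); shaft top at 120 mm, last 4 mm reduced. Point: on the shaft axis at the collar's top, where the lowest gear rests. z up; x level, from the axis to the slotted side (away from the robot); y = opening direction of the head's slide (to the robot's left).
- slot_top (a point): Centre of the upright key slot at the shaft top's height, 13.1 mm from the axis along shaft_seat's x; same axes. Slot 9.4 mm wide along y, open above and outwards; in the collar it goes on as a 9.4 mm square hole 30 mm deep, floor 12 mm above the table. The home key's top is 4 mm below the shaft's top: let it go with fingers above the shaft; it falls the last 2 cm, guided.
- head (a joint): Slide of the sensor head (m): 0 = working stop, sensor right above the shaft (underside 129 mm above the table); 0.16 = far stop, clear of it. Grows along shaft_seat's +y. About 3 N of friction; stays where left.
- head_grip (a point): Centre of the black grip on top of the head's post, moving with it: 20 mm along shaft_seat's x, 16 mm along the slide (y), 164 to 200 mm above the table, 79 mm from the shaft axis along x. From the post's top a level arm, 24 mm wide, 150 to 164 mm above the table, reaches 91 mm towards the robot and carries the sensor.
- key_mid (a point): Loose key: square steel bar 8 x 8 x 104 mm (lowest 4 mm narrowed to 6 x 6), upright. Point: its centre, 52 mm above its foot; z up along it, x and y square to its sides. It starts in a hole 42 mm deep in a fixed grey block 60 x 60 x 50 mm, its top 112 mm above the table; pull it straight up.
- gear100_mid (a point): Aluminium gear, 100 mm diameter (None if absent), lying flat: toothed disc 7 mm thick, on it an eight-sided boss 48 mm across flats; 18 mm high in all, 0.1 to 0.3 kg. Bore 30 mm with a keyway 10 mm wide reaching 20.5 mm from the axis. Point: on the bore axis, 9 mm above the underside; z up, x to the keyway; boss flats face x and every 45 degrees. Stacked gears rest 18 mm apart.
- gear88_mid (a point): Aluminium gear, 88 mm diameter (None if absent), lying flat: toothed disc 7 mm thick, on it an eight-sided boss 48 mm across flats; 18 mm high in all, 0.1 to 0.3 kg. Bore 30 mm with a keyway 10 mm wide reaching 20.5 mm from the axis. Point: on the bore axis, 9 mm above the underside; z up, x to the keyway; boss flats face x and every 45 degrees. Stacked gears rest 18 mm apart.
- gear76_mid (a point): Aluminium gear, 76 mm diameter (None if absent), lying flat: toothed disc 7 mm thick, on it an eight-sided boss 48 mm across flats; 18 mm high in all, 0.1 to 0.3 kg. Bore 30 mm with a keyway 10 mm wide reaching 20.5 mm from the axis. Point: on the bore axis, 9 mm above the underside; z up, x to the keyway; boss flats face x and every 45 degrees. Stacked gears rest 18 mm apart.
- gear64_mid (a point): Aluminium gear, 64 mm diameter (None if absent), lying flat: toothed disc 7 mm thick, on it an eight-sided boss 48 mm across flats; 18 mm high in all, 0.1 to 0.3 kg. Bore 30 mm with a keyway 10 mm wide reaching 20.5 mm from the axis. Point: on the bore axis, 9 mm above the underside; z up, x to the keyway; boss flats face x and every 45 degrees. Stacked gears rest 18 mm apart.
- mug: Bystander: white mug, 80 mm wide, 90 mm high. Leave alone.
- tape: Bystander: roll of tape, 70 mm wide, 20 mm high. Leave alone.
- driver: Bystander: screwdriver lying close to the robot. Leave alone.
- spanner: Bystander: open-ended spanner lying flat. Leave alone.
- partbox: Bystander: cardboard box 90 x 120 x 50 mm. Leave alone.
- eraser: Bystander: whiteboard eraser 50 x 100 x 30 mm. Leave alone.
There are look-alikes about, which are no part of the job. What is shaped like the part that bears gear76_mid but blue or pink is not meant.

How it is judged:
By the outcome, as a careful person would: the job done as asked, in the order asked, and still so for the second after the job is handed in, with the robot touching nothing.
Of gear100, gear88, gear76, gear64 only 2 to 4 are there at a start; the rules pass over those that are not, and their reading is None.
At some moment in a run one of gear100, gear88, gear76, gear64 may be knocked a few centimetres aside while the robot is not near it.
It also fails if it takes over 210 s, if anything falls off the work surface, if the arm or the gripper's body presses on something with over 40 N, if the wrist force passes 120 N, or if a joint passes its speed limit or range.

### The arm

A 6-joint arm with a two-finger parallel gripper is mounted at the origin on the work surface. World frame = base frame: x ahead of the robot, y to its left, z up, the work surface at z = 0. Lengths are in m, angles in rad, forces in N, time in s.
With the tool pointing down it reaches from about 0.425 to 1.125 m from the base axis. Payload 14.9 kg.
Tool frame: the origin (TCP) lies on the centre line of the jaws, within the pads' length; the fingertips stand 19 mm ahead of it and the grasp point (between the pads) is the TCP; x points along the fingers, y is the direction in which the jaws open and shut, and the axes are right-handed (so a half turn about x gives the same grasp; the last joint's range is limited). The gripper opens to 91 mm and grips with 3 to 60 N. Pads are 32 mm wide; open, the fingers measure 118 mm over their backs; the gripper's body (76 mm by 178 mm) begins 60 mm behind the grasp point.
Start: joints at [1.219, 0.379, 1.734, -0, 1.028, -0.033], TCP at [0.219, 0.665, 0.233] pointing down, gripper open.
Joint ranges: [-2.77, 2.77], [-0.74, 2.19], [0, 2.66], [-1.06, 4.2], [0.31, 2.87], [-3.08, 3.08]. Speed limits (rad/s): [1.89, 1.89, 2.39, 3.14, 3.14, 3.14].

### API

Orientations are given as a unit quaternion [w, x, y, z].
In Python, from rig import arm, optics gives the robot as it stands. The module is installed in compiled form; this text tells all that it offers.
- The arm moves only by the shell command python3 -m crank 'ROWS' [OPENING]. ROWS is JSON, one flat list of numbers, 6 for each row, row after row: the shift along the tool's x, y, z normalised to -1 to 1, where 1 is 60 cm, then the turn, a rotation vector about the tool's x, y, z normalised to -1 to 1, where 1 is 90 degrees. A call has 1 to 20 rows; each row shifts and turns the commanded pose from where the row before left it, along the tool's axes as they then stand; what a row does not reach is not made up. A row lasts 1/10 s, in which the tool goes at most 50 mm and 8.59 degrees, less where a joint would pass 70% of its speed; a pose out of reach is approached as far as the arm can. A call with a number of a shift or a turn outside -1 to 1 is refused whole. A call with a gripper value outside its range is refused whole. OPENING is the closure, from 0 (fully open) to 1 (shut), set as the call begins (- or left out, the last holds). The fingers move at their own pace and stop on an object; the grip force is fixed at half the most. Time passes only in rows, so rows that do not move let the fingers close. It gives the time, the measured TCP pose, the force and the opening at its end, in the units of the state.
- arm.sense(): the state, without advancing time (a new reading comes with each control period).
- optics.read_camera(name): name is "side" or "top" or "wrist"; returns the picture (420x560x3 uint8, red, green, blue); there is no depth.
- optics.get_calibration(name): a dict with "fx", "fy", "cx", "cy" (pixels), "R" (3x3) and "t" (3): a world point X has camera coordinates R X + t; the wrist camera has in their place "mount" (4x4, takes a point from camera to tool coordinates, whose origin is the TCP and whose axes are the tool frame's). Camera axes: x right, y down, z forward; pixel columns grow to the right and rows downward; lengths in m; the calibration is good to about 2 mm. A picture is of the moment at which its call begins: read the wrist's pose just before it. get_calibration takes no time and is no camera call.
- arm.finish_job(): hands the job in, once; it reports no verdict.
The state is a dict: "time": time; "qpos": joint angles; "qvel": joint speeds; "tau": joint torques, N m; "ee_pos": TCP position; "eef_rot": TCP orientation; "contact_force": force on the tool from outside, world axes, zero at the start; "torque": the same for the moment, N m; "gripper_width": finger opening in m.
Only numpy, scipy, OpenCV 4.12 (cv2) and the standard library are available. Lean on these libraries where they do the work, as an engineer would, in place of code of your own. Each camera call takes 0.05 s, during which the arm holds its last target.

## Working session

There is one attempt and no reset: what is moved stays moved. The work goes in short steps, Python scripts to look and compute and a shell command to move; the robot and the scene stay as the last step left them, time stands still between calls to the robot, and variables do not carry over. Pictures are saved under pics/ and viewed, and the job is handed in when it is done.

```bash
mkdir -p pics
python3 - <<'E'
from rig import arm, optics
import cv2
print(arm.sense())
for n in("top","side","wrist"):
    im=optics.read_camera(n); cv2.imwrite(f"pics/{n}0.png",cv2.resize(im[:,:,::-1],(800,600),interpolation=cv2.INTER_CUBIC))
    cv2.imwrite(f"pics/{n}0raw.png",im[:,:,::-1])
    print(n,optics.get_calibration(n))
E
```

```text
{'time': 0.0, 'qpos': array([ 1.21871183e+00,  3.79430198e-01,  1.73479178e+00, -1.97438428e-05,
        1.02849448e+00, -3.32740599e-02]), 'qvel': array([ 0.00197949, -0.00023771, -0.00077247, -0.00034213, -0.00073449,
       -0.00028979]), 'tau': array([-6.02489585e-03, -7.63774967e+01, -4.34327424e+01,  6.48793811e-02,
        4.28156415e-02, -1.04354435e-04]), 'ee_pos': array([0.21926557, 0.66436787, 0.23226767]), 'eef_rot': array([ 0.69807223,  0.11184507,  0.69821267, -0.1126273 ]), 'contact_force': array([-0.22772211,  0.25681504,  0.21147092]), 'torque': array([-0.02898429, -0.03133527, -0.0023116 ]), 'gripper_width': 0.09118368265705627}
top {'fx': 520.9695255231218, 'fy': 520.9695255231218, 'cx': 275.01169197859804, 'cy': 210.98577057307782, 'R': array([[ 0.01490301, -0.99988651, -0.00220604],
       [-0.97847811, -0.01412972, -0.20586629],
       [ 0.20581176,  0.00522659, -0.97857764]]), 't': array([-0.01534785,  0.57842792,  1.6964867 ])}
side {'fx': 382.5860706464787, 'fy': 382.5860706464787, 'cx': 280.9176555965711, 'cy': 208.95046949718983, 'R': array([[ 0.95027664, -0.31123884, -0.0102315 ],
       [-0.16896174, -0.48771928, -0.85649392],
       [ 0.26158408,  0.8156349 , -0.5160557 ]]), 't': array([-0.54409226,  0.18211641,  0.97912238])}
wrist {'fx': 296.64800127862236, 'fy': 296.64800127862236, 'cx': 279.8231078078008, 'cy': 212.98861672132708, 'mount': array([[-5.63214290e-05, -2.50851033e-01,  9.68025700e-01,
        -1.52191698e-01],
       [ 9.99999782e-01, -6.51118692e-04, -1.10547044e-04,
         4.93512608e-04],
       [ 6.58030468e-04,  9.68025483e-01,  2.50851015e-01,
        -7.06934227e-02],
       [ 0.00000000e+00,  0.00000000e+00,  0.00000000e+00,
         1.00000000e+00]])}
```

View pics/top0.png

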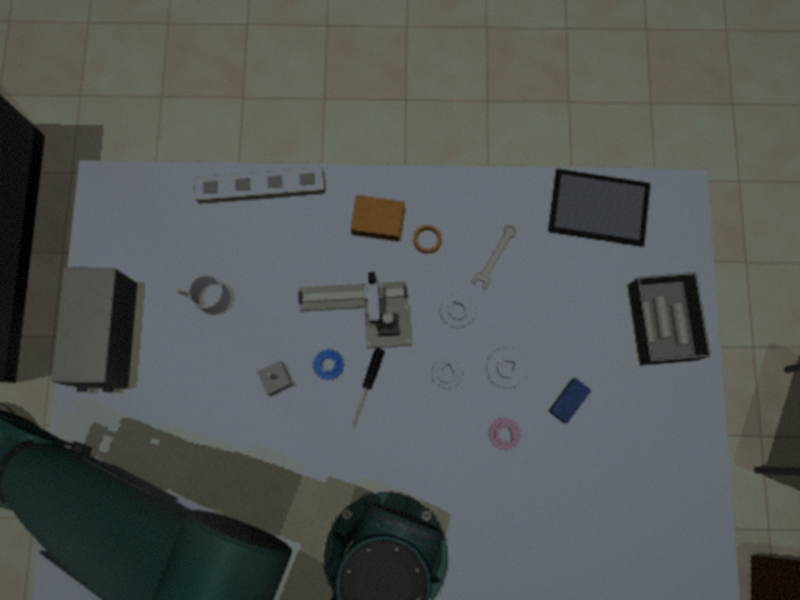

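View pics/side0.png

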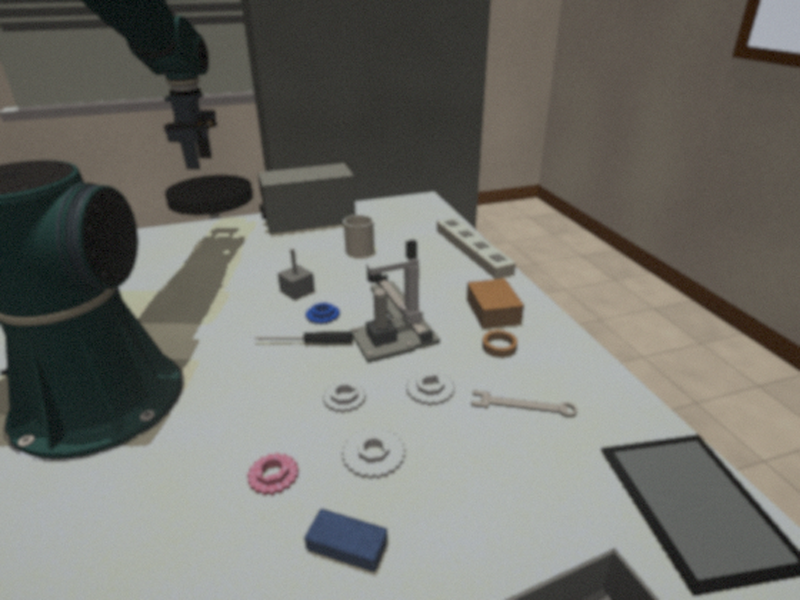

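View pics/wrist0.png

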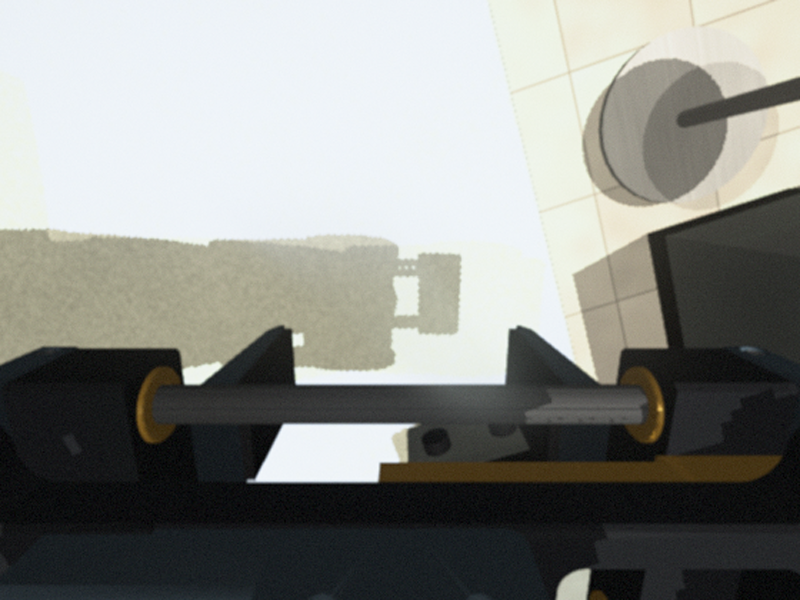

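```bash
cat > h.py <<'E'
from rig import arm, optics
import cv2, numpy as np
from scipy.spatial.transform import Rotation as Rn
def pose():
    s=arm.sense(); q=s['eef_rot']
    return s['ee_pos'].copy(), Rn.from_quat([q[1],q[2],q[3],q[0]]).as_matrix()
def ext(name,p=None,R=None):
    c=optics.get_calibration(name)
    if name!='wrist': return c,c['R'],c['t']
    M=c['mount']; Rc=R@M[:3,:3]; tc=p+R@M[:3,3]
    return c,Rc.T,-Rc.T@tc
def proj(name,X,p=None,R=None):
    c,Rw,t=ext(name,p,R); Y=np.atleast_2d(X)@Rw.T+t
    return np.c_[c['fx']*Y[:,0]/Y[:,2]+c['cx'],c['fy']*Y[:,1]/Y[:,2]+c['cy']]
def unproj(name,uv,z,p=None,R=None):
    c,Rw,t=ext(name,p,R); uv=np.atleast_2d(uv)
    d=np.c_[(uv[:,0]-c['cx'])/c['fx'],(uv[:,1]-c['cy'])/c['fy'],np.ones(len(uv))]@Rw
    o=-Rw.T@t
    return o+d*((z-o[2])/d[:,2])[:,None]
def snap(name,fn,box=None,scale=None):
    p,R=pose(); im=optics.read_camera(name)
    np.savez('pics/'+fn+'.npz',p=p,R=R,im=im)
    crop(fn,box,scale); return im,p,R
def crop(fn,box=None,scale=None,out=None):
    d=np.load('pics/'+fn+'.npz'); im=d['im']
    if box is None: box=(0,0,560,420)
    x0,y0,x1,y1=box; s=scale or min(800/(x1-x0),600/(y1-y0))
    c=cv2.resize(im[y0:y1,x0:x1,::-1],None,fx=s,fy=s,interpolation=cv2.INTER_CUBIC)
    cv2.imwrite('pics/'+(out or fn)+'.png',c)
    print(fn,'box',box,'scale',round(s,4))
def tgt(xyz,yaw):
    """rows to move to xyz with tool down and jaw (tool y) axis at world yaw (mod pi).  prints tool-frame amounts"""
    p,R=pose()
    best=None
    for k in (0,np.pi):
        y=np.array([np.cos(yaw+k),np.sin(yaw+k),0]); x=np.array([0,0,-1.]); 
        Rt=np.c_[x,y,np.cross(x,y)]
        rv=Rn.from_matrix(R.T@Rt).as_rotvec()
        if best is None or np.linalg.norm(rv)<np.linalg.norm(best[1]): best=(Rt,rv)
    d=np.array(xyz)-p
    print('tool y yaw now',round(np.degrees(np.arctan2(R[1,1],R[0,1])),2),'q6',round(arm.sense()['qpos'][5],2))
    print('shift mm now-frame',np.round(R.T@d*1000,1),'units/60cm',np.round(R.T@d/0.6,4))
    print('after-turn frame units',np.round(best[0].T@d/0.6,4))
    print('rot units/90',np.round(best[1]/(np.pi/2),4),'deg',np.round(np.degrees(best[1]),2))
E
python3 - <<'E'
from h import *
for n in("top","side"):
    im=cv2.imread(f'pics/{n}0raw.png')[:,:,::-1]; np.savez(f'pics/{n}0.npz',im=im,p=0,R=0)
crop('top0',(180,180,400,340),None,'top0c')
s=1/1.4286
for nm,u,z in [('g?458',(458,312),.018),('g505',(505,368),.018),('g447',(447,373),.018),('key',(275,376),.05),('shaft',(388,320),.12),('grip',(373,278),.2),('blue',(328,365),.01),('drv',(375,355),.01)]:
    print(nm,np.round(unproj('top',np.array(u)*s,z),3))
E
```

```text
top0 box (180, 180, 400, 340) scale 3.6364
g?458 [[ 0.564 -0.164  0.018]]
g505 [[ 0.43  -0.275  0.018]]
g447 [[ 0.416 -0.137  0.018]]
key [[0.4   0.265 0.05 ]]
shaft [[0.523 0.003 0.12 ]]
grip [[0.601 0.037 0.2  ]]
blue [[0.432 0.146 0.01 ]]
drv [[0.457 0.034 0.01 ]]
```

View pics/top0c.png

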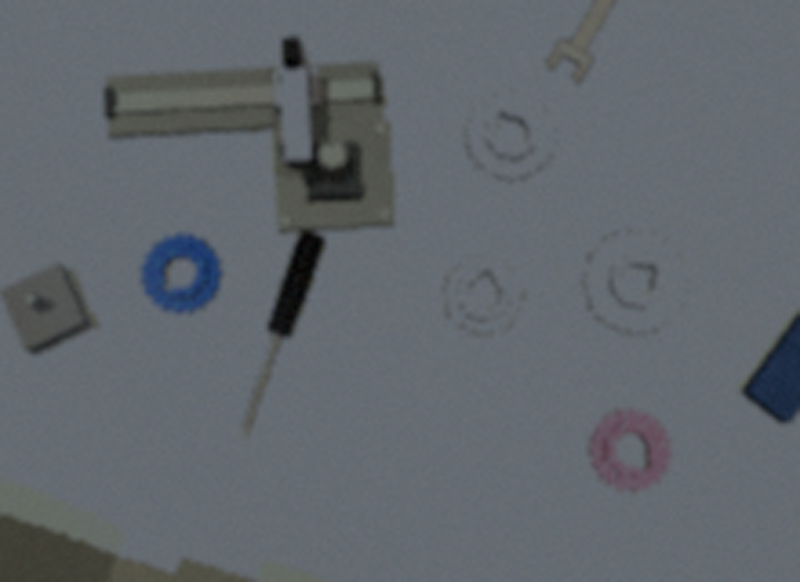

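Run:
```python
from h import *
a=unproj('top',[[180+108/3.6364,180+102/3.6364],[180+380/3.6364,180+88/3.6364]],.03); print(a, np.degrees(np.arctan2(*(a[0]-a[1])[1::-1])))
tgt([.47,.04,.36],np.pi/2)
p,R=pose();print(np.round(R,3))
```

```text
[[ 0.59200336  0.21785259  0.03      ]
 [ 0.60926141 -0.03897815  0.03      ]] 93.84427961569395
tool y yaw now 71.73 q6 -0.03
shift mm now-frame [-127.2 -514.5  433.8] units/60cm [-0.2119 -0.8575  0.723 ]
after-turn frame units [-0.2126 -1.0408  0.4179]
rot units/90 [-2.03e-01 -1.00e-04  5.00e-04] deg [-1.827e+01 -1.000e-02  4.000e-02]
[[-0.     0.313  0.95 ]
 [-0.001  0.95  -0.313]
 [-1.    -0.001 -0.   ]]
```

```bash
python3 -m crank '[-0.07,0,0,-0.0823,0,0,-0.07,0,0,-0.0823,0,0,-0.07,0,0,-0.0823,0,0]'
python3 - <<'E'
from h import *
tgt([.47,.04,.36],np.radians(94))
E
```

```text
time: 0.45
ee_pos: [0.2193, 0.6644, 0.36]
eef_rot: [0.706, -0.027, 0.707, 0.026]
contact_force: [1.2, 0.0, 0.0]
gripper_width: 0.0913
tool y yaw now 94.26 q6 -0.43
shift mm now-frame [ 5.000e-01 -6.413e+02  2.036e+02] units/60cm [ 9.0000e-04 -1.0688e+00  3.3940e-01]
after-turn frame units [ 0.     -1.0673  0.3442]
rot units/90 [ 0.0029 -0.0003  0.0006] deg [ 0.26 -0.02  0.05]
```

```bash
python3 -m crank '[0,-0.0764,0.0243,0,0,0,0,-0.0764,0.0243,0,0,0,0,-0.0764,0.0243,0,0,0,0,-0.0764,0.0243,0,0,0,0,-0.0764,0.0243,0,0,0,0,-0.0764,0.0243,0,0,0,0,-0.0764,0.0243,0,0,0,0,-0.0764,0.0243,0,0,0,0,-0.0764,0.0243,0,0,0,0,-0.0764,0.0243,0,0,0,0,-0.0764,0.0243,0,0,0,0,-0.0764,0.0243,0,0,0,0,-0.0764,0.0243,0,0,0,0,-0.0764,0.0243,0,0,0,0,0,0,0,0,0]'
python3 - <<'E'
from h import *
snap('wrist','w1')
tgt([.47,.04,.36],np.radians(94))
E
```

```text
time: 1.95
ee_pos: [0.4685, 0.0345, 0.3589]
eef_rot: [0.707, -0.023, 0.707, 0.022]
contact_force: [-0.7, -0.0, -0.8]
gripper_width: 0.0911
w1 box (0, 0, 560, 420) scale 1.4286
tool y yaw now 93.71 q6 -1.61
shift mm now-frame [-1.3  3.4  2.5] units/60cm [-0.0021  0.0057  0.0042]
after-turn frame units [-0.0021  0.0057  0.0042]
rot units/90 [-0.0032 -0.0003  0.    ] deg [-0.29 -0.02  0.  ]
```

View pics/w1.png

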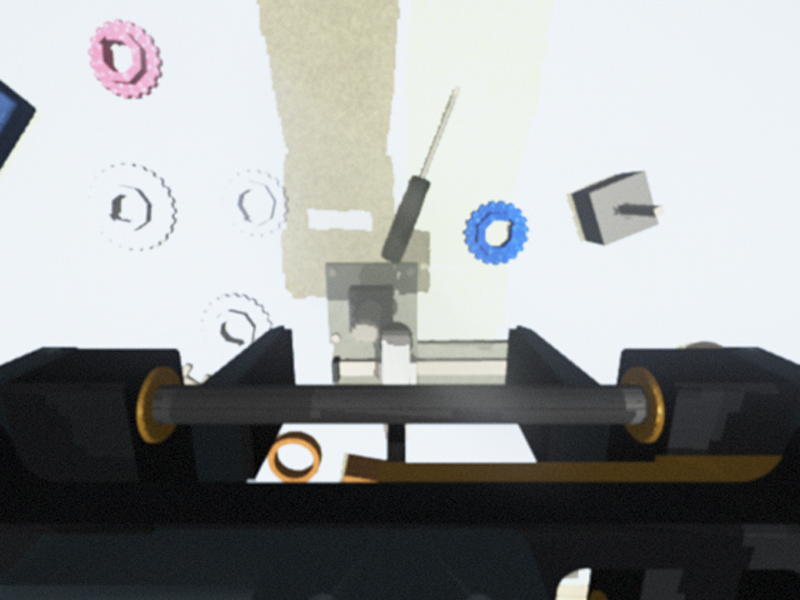

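Run:
```python
from h import *
crop('w1',(215,175,375,295),None,'w1c')
```

```text
w1 box (215, 175, 375, 295) scale 5.0
```

View pics/w1c.png

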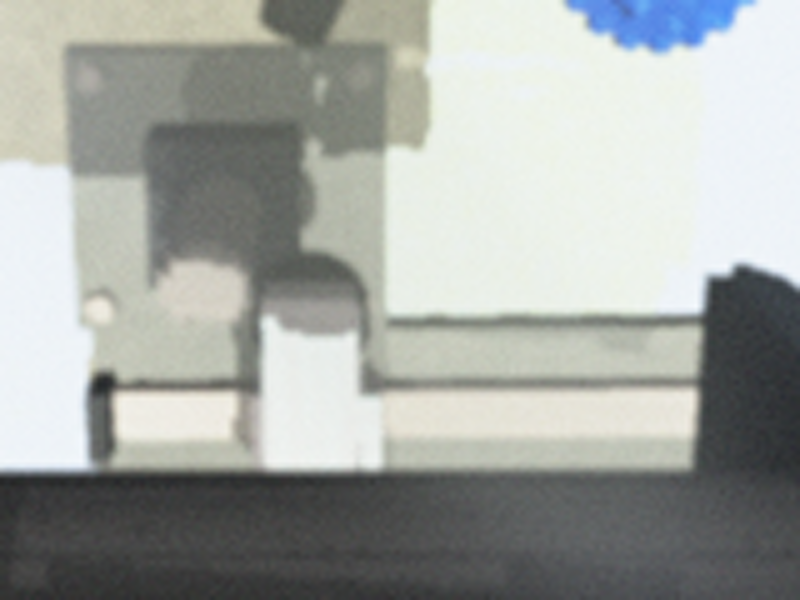

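Run:
```python
from h import *
d=np.load('pics/w1.npz');p,R=d['p'],d['R']
U=lambda x,y,z:unproj('wrist',[[215+x/5,175+y/5]],z,p,R)[0]
c1=U(150,127,.042);c2=U(302,126,.042); print(c1,c2,np.linalg.norm(c1-c2),np.degrees(np.arctan2(*(c2-c1)[1::-1])))
yw=np.radians(93.7); ey=np.array([np.cos(yw),np.sin(yw),0]);ex=np.array([ey[1],-ey[0],0])
sh=(c1+c2)/2+.025*ex; print('shaft',sh)
a1=U(262,400,.164);a2=U(361,400,.164);print(a1,a2,np.linalg.norm(a1-a2))
print('head joint',((a1+a2)/2-sh)@ey)
g=sh+.079*ex+ey*(((a1+a2)/2-sh)@ey);print('grip',g)
r1=U(390,321,.02);r2=U(700,318,.02);print(np.degrees(np.arctan2(*(r2-r1)[1::-1])))
g[2]=.25;tgt(g,yw)
```

```text
[ 0.50209908 -0.01942537  0.042     ] [0.49864329 0.02958051 0.042     ] 0.04912757414132327 94.03370349161273
shaft [0.52531908 0.00669088 0.042     ]
[0.54325571 0.02399682 0.164     ] [0.54167304 0.04879372 0.164     ] 0.024847354547694475
head joint 0.028536046411805006
grip [0.60231291 0.0402655  0.042     ]
94.23727970969507
tool y yaw now 93.71 q6 -1.61
shift mm now-frame [108.7  -4.9 134.6] units/60cm [ 0.1811 -0.0081  0.2243]
after-turn frame units [ 0.1812 -0.0081  0.2242]
rot units/90 [ 0.0001 -0.0003  0.    ] deg [ 0.01 -0.02  0.  ]
```

```bash
python3 -m crank '[0,-0.0027,0.0747,-0.003,0,0,0,-0.0027,0.0747,0,0,0,0,-0.0027,0.0747,0,0,0,0.07,0,0,0,0,0,0.07,0,0,0,0,0,0.07,0,0,0,0,0,0.04,0,0,0,0,0,0,0,0,0,0,0]'
python3 - <<'E'
from h import *
snap('wrist','w2')
tgt([.6023,.0403,.19],np.radians(94))
E
```

```text
time: 2.8
ee_pos: [0.5994, 0.0447, 0.2055]
eef_rot: [0.704, -0.026, 0.709, 0.027]
contact_force: [-0.5, 0.5, 0.3]
gripper_width: 0.0912
w2 box (0, 0, 560, 420) scale 1.4286
tool y yaw now 94.29 q6 -1.61
shift mm now-frame [18.  -4.4  1.2] units/60cm [ 0.0299 -0.0073  0.0021]
after-turn frame units [ 0.0299 -0.0073  0.002 ]
rot units/90 [ 0.0032 -0.0018 -0.0001] deg [ 0.29 -0.17 -0.01]
```

View pics/w2.png

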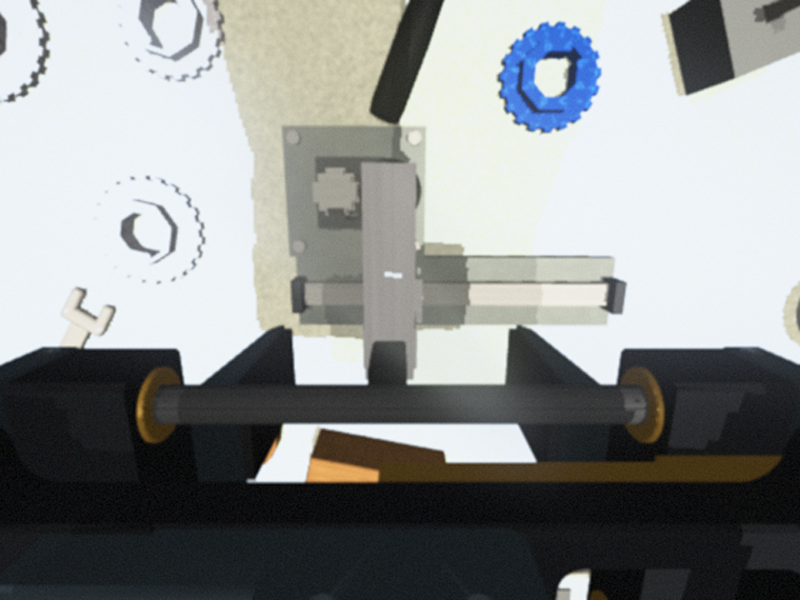

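```bash
python3 -m crank '[0.029,-0.0073,0.002,0.003,0,0,0,0,0,0,0,0,0,0,0,0,0,0]'; python3 -m crank '[0,0,0,0,0,0,0,0,0,0,0,0,0,0,0,0,0,0,0,0,0,0,0,0,0,0,0,0,0,0,0,0,0,0,0,0]' 1 ;python3 - <<'E'
from h import *
snap('wrist','w3')
tgt([.6023,.0403,.19],np.radians(94))
E
```

```text
time: 3.15
ee_pos: [0.6038, 0.0396, 0.1932]
eef_rot: [0.707, -0.025, 0.706, 0.025]
contact_force: [0.0, -0.1, -0.5]
gripper_width: 0.0914
time: 3.75
ee_pos: [0.6033, 0.0391, 0.1915]
eef_rot: [0.707, -0.024, 0.707, 0.024]
contact_force: [0.5, -0.9, 0.4]
gripper_width: 0.0462
w3 box (0, 0, 560, 420) scale 1.4286
tool y yaw now 93.96 q6 -1.61
shift mm now-frame [ 1.5  1.2 -0.9] units/60cm [ 0.0026  0.002  -0.0015]
after-turn frame units [ 0.0026  0.002  -0.0015]
rot units/90 [-0.0005 -0.      0.    ] deg [-0.04 -0.    0.  ]
```

View pics/w3.png

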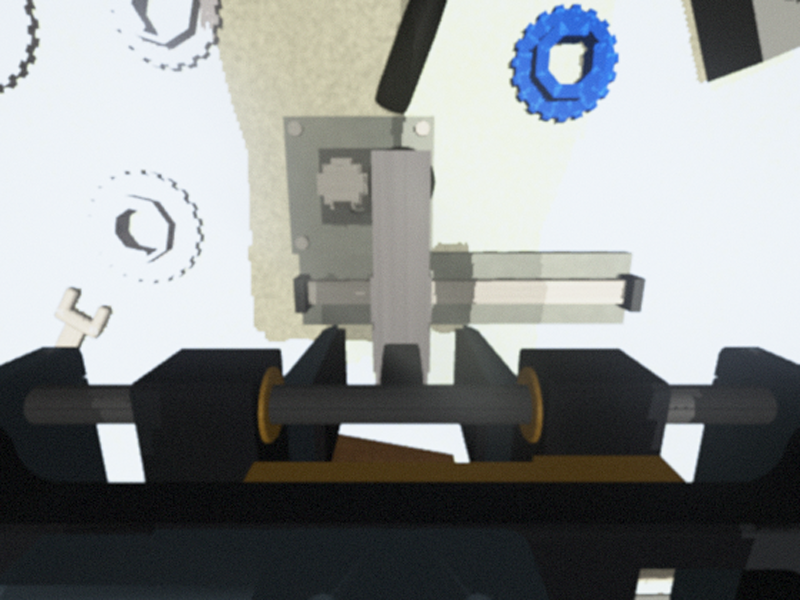

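```bash
python3 -m crank '[0,0,0,0,0,0,0,0,0,0,0,0,0,0,0,0,0,0,0,0,0,0,0,0,0,0,0,0,0,0]' 1 ; python3 -m crank '[0,0.03,0,0,0,0,0,0.04,0,0,0,0,0,0.04,0,0,0,0,0,0.04,0,0,0,0,0,0.03,0,0,0,0,0,0.02,0,0,0,0,0,0,0,0,0,0,0,0,0,0,0,0]'
```

```text
time: 4.3
ee_pos: [0.6033, 0.0392, 0.1915]
eef_rot: [0.707, -0.024, 0.707, 0.024]
contact_force: [0.1, -0.2, -0.7]
gripper_width: 0.0157
time: 5.1
ee_pos: [0.5947, 0.159, 0.1915]
eef_rot: [0.706, -0.024, 0.707, 0.025]
contact_force: [-5.4, 1.8, 3.7]
gripper_width: 0.0157
```

```bash
for i in 1; do python3 -m crank '[0,0.01,0,0,0,0,0,0.005,0,0,0,0,0,0,0,0,0,0]'; python3 -m crank '[0,0.003,0,0,0,0,0,0,0,0,0,0]';python3 -m crank '[0,0.003,0,0,0,0,0,0,0,0,0,0]';  done
```

```text
time: 5.4
ee_pos: [0.5941, 0.1675, 0.1915]
eef_rot: [0.706, -0.024, 0.707, 0.024]
contact_force: [-5.4, 2.9, 2.8]
gripper_width: 0.0154
time: 5.6
ee_pos: [0.594, 0.169, 0.1915]
eef_rot: [0.706, -0.024, 0.707, 0.024]
contact_force: [-5.3, -0.6, 3.6]
gripper_width: 0.0164
time: 5.8
ee_pos: [0.594, 0.1692, 0.1915]
eef_rot: [0.706, -0.025, 0.707, 0.023]
contact_force: [-4.4, -16.4, 6.6]
gripper_width: 0.0156
```

```bash
python3 -m crank '[0,-0.003,0,0,0,0,0,0,0,0,0,0,0,0,0,0,0,0,0,0,0,0,0,0]' 0.5; python3 -m crank '[-0.05,0,0,0,0,0,-0.02,-0.06,-0.01,0,0,0,0,-0.075,-0.01,0,0,0,0,-0.075,0,0,0,0,0,-0.06,0,0,0,0,0,0,0,0,0,0,0,0,0,0,0,0]' 0.5
python3 - <<'E'
from h import *
snap('wrist','w4')
tgt([.6023,.0403,.19],np.radians(94))
E
```

```text
time: 6.2
ee_pos: [0.5944, 0.1697, 0.1916]
eef_rot: [0.707, -0.024, 0.707, 0.024]
contact_force: [-0.5, -0.2, -0.0]
gripper_width: 0.044
time: 6.9
ee_pos: [0.5935, 0.0068, 0.2335]
eef_rot: [0.707, -0.024, 0.707, 0.024]
contact_force: [-0.2, 0.5, 0.3]
gripper_width: 0.0457
w4 box (0, 0, 560, 420) scale 1.4286
tool y yaw now 93.94 q6 -1.67
shift mm now-frame [43.5 32.1 11.1] units/60cm [0.0725 0.0535 0.0184]
after-turn frame units [0.0725 0.0535 0.0185]
rot units/90 [-0.0007  0.     -0.0001] deg [-0.06  0.   -0.01]
```

View pics/w4.png

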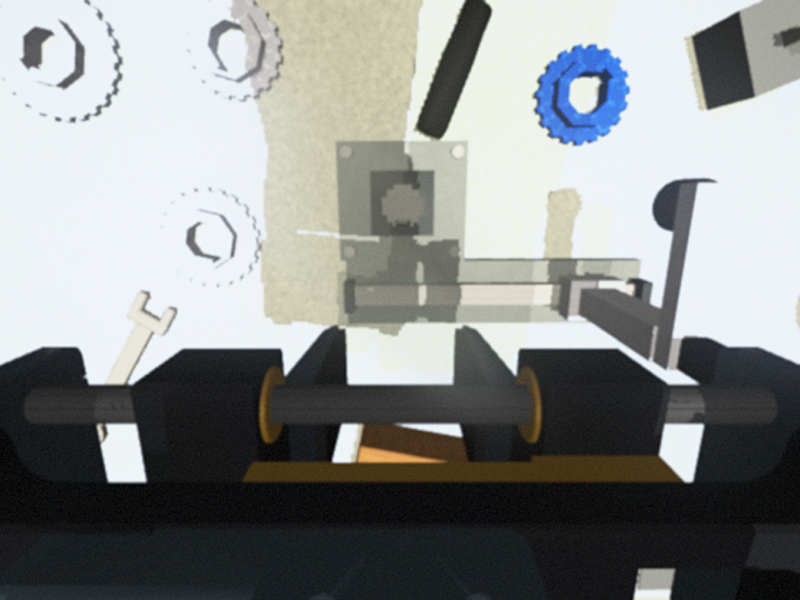

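Run:
```python
from h import *
crop('w4',(230,90,350,180),None,'w4c')
```

```text
w4 box (230, 90, 350, 180) scale 6.6667
```

View pics/w4c.png

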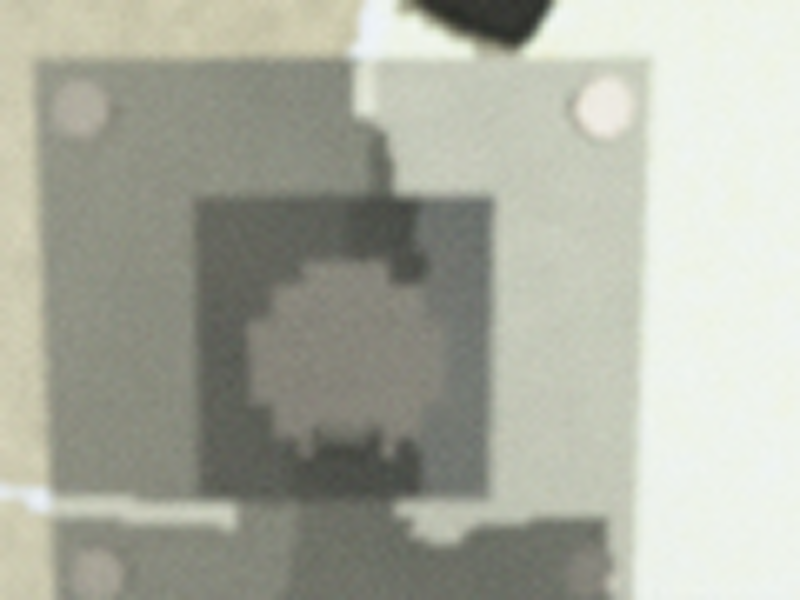

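Run:
```python
from h import *
d=np.load('pics/w4.npz');p,R=d['p'],d['R']
U=lambda x,y,z:unproj('wrist',[[230-.5+.5/6.667+x/6.6667+.0,90-.5+y/6.6667]],z,p,R)[0]
c=[U(x,y,.042) for x,y in((197,198),(494,198),(491,496),(200,496))]
m=np.mean(c,0);print('collar',m,[np.linalg.norm(c[i]-c[i-1]) for i in range(4)],[np.degrees(np.arctan2(*(b-a)[1::-1])) for a,b in((c[0],c[1]),(c[3],c[2]),(c[0],c[3]),(c[1],c[2]))])
a,b=U(248,355,.116),U(445,355,.116);print('shaft lr',a,b,np.linalg.norm(a-b),(a+b)/2)
a,b=U(345,258,.118),U(345,462,.118);print('shaft ud',a,b,np.linalg.norm(a-b))
print('slot',U(313,448,.12),U(383,448,.12))
# base plate corners z? 
crop('w1',(395,110,475,180),None,'w1k')
```

```text
collar [0.52943681 0.00484116 0.042     ] [np.float64(0.04898460992549097), np.float64(0.04928600412722586), np.float64(0.04899000880892927), np.float64(0.05009990151496358)] [np.float64(93.83687406560087), np.float64(93.83191246793322), np.float64(3.435540848695871), np.float64(4.387482241167959)]
shaft lr [ 0.52962345 -0.00854636  0.116     ] [0.52787471 0.01754601 0.116     ] 0.0261508969962728 [0.52874908 0.00449983 0.116     ]
shaft ud [0.51645686 0.00344912 0.118     ] [0.54259442 0.0052346  0.118     ] 0.02619848091645891
slot [0.54090941 0.00086513 0.12      ] [0.54029038 0.01010523 0.12      ]
w1 box (395, 110, 475, 180) scale 8.5714
```

View pics/w1k.png

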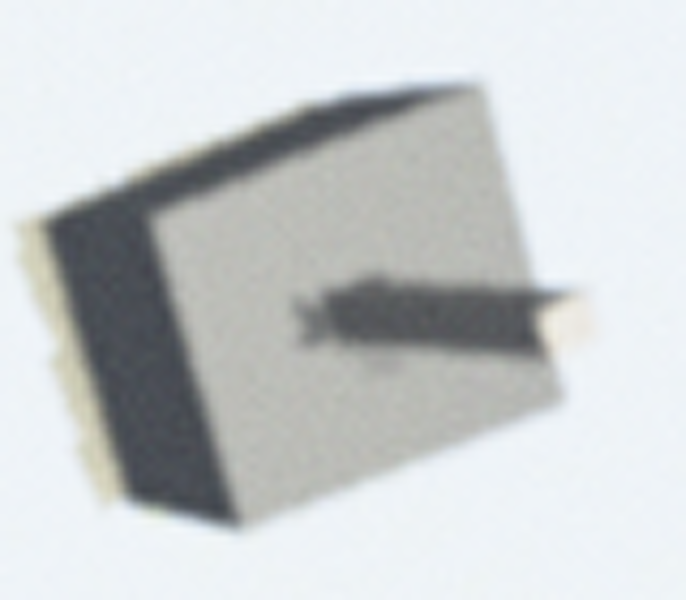

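Run:
```python
from h import *
d=np.load('pics/w1.npz');p,R=d['p'],d['R']
U=lambda x,y,z:unproj('wrist',[[395-.5+x/8.5714,110-.5+y/8.5714]],z,p,R)[0]
c=[U(x,y,.05) for x,y in((150,215),(483,82),(567,400),(240,527))]
m=np.mean(c,0);print('block',m,[np.linalg.norm(c[i]-c[i-1]) for i in range(4)],[np.degrees(np.arctan2(*(b-a)[1::-1])) for a,b in((c[0],c[1]),(c[3],c[2]),(c[0],c[3]),(c[1],c[2]))])
print('key',U(568,322,.112))
tgt([.38,.26,.2],np.radians(113))
```

```text
block [0.39685272 0.26822059 0.05      ] [np.float64(0.05890960543268673), np.float64(0.059468498053286176), np.float64(0.05878890800806697), np.float64(0.060028677763970285)] [np.float64(115.62533330638475), np.float64(115.7460979503483), np.float64(25.947698383290632), np.float64(26.494214055825267)]
key [0.39693732 0.26851241 0.112     ]
tool y yaw now 93.94 q6 -1.67
shift mm now-frame [  33.6  266.5 -195.6] units/60cm [ 0.0559  0.4442 -0.3261]
after-turn frame units [ 0.0559  0.5264 -0.1631]
rot units/90 [-2.118e-01  1.000e-04 -1.000e-04] deg [-1.906e+01  0.000e+00 -1.000e-02]
```

```bash
python3 -m crank '[-0.03,0,-0.06,0,0,0,0,0.02,-0.07,0,0,0,0,0.075,-0.03,0,0,0,0,0.075,0,-0.0815,0,0,0,0.075,0,-0.0815,0,0,0,0.075,0,-0.0815,0,0,0,0,0,0,0,0]' 0.5
python3 - <<'E'
from h import *
tgt([.43,.29,.24],np.radians(115.9))
E
```

```text
time: 7.65
ee_pos: [0.4657, 0.1938, 0.2516]
eef_rot: [0.688, -0.162, 0.688, 0.162]
contact_force: [-0.7, 0.1, -0.3]
gripper_width: 0.0454
tool y yaw now 116.53 q6 -1.69
shift mm now-frame [ 11.7 102.   11. ] units/60cm [0.0195 0.17   0.0184]
after-turn frame units [0.0194 0.1702 0.0166]
rot units/90 [ 0.007   0.0002 -0.0004] deg [ 0.63  0.02 -0.04]
```

```bash
python3 -m crank '[0,0.06,0,0,0,0,0.02,0.06,0.008,0.007,0,0,0,0.05,0.008,0,0,0,0,0,0,0,0,0,0,0,0,0,0,0]' 0.5
python3 - <<'E'
from h import *
snap('wrist','w5'); tgt([.397,.2684,.2],np.radians(115.9))
E
```

```text
time: 8.15
ee_pos: [0.4313, 0.2857, 0.2394]
eef_rot: [0.69, -0.156, 0.69, 0.156]
contact_force: [0.0, -0.5, 0.3]
gripper_width: 0.0459
w5 box (0, 0, 560, 420) scale 1.4286
tool y yaw now 115.37 q6 -1.47
shift mm now-frame [ 39.5  -0.3 -38.4] units/60cm [ 0.0658 -0.0005 -0.064 ]
after-turn frame units [ 0.0658  0.0001 -0.0641]
rot units/90 [-0.0059 -0.0001  0.0001] deg [-0.53 -0.01  0.01]
```

View pics/w5.png

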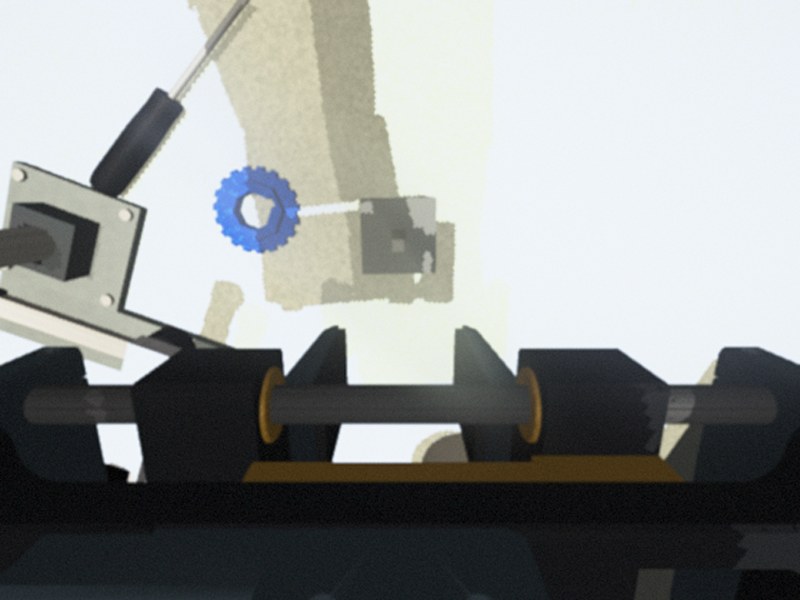

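Run:
```python
from h import *
crop('w5',(240,125,320,195),8,'w5c')
```

```text
w5 box (240, 125, 320, 195) scale 8
```

View pics/w5c.png

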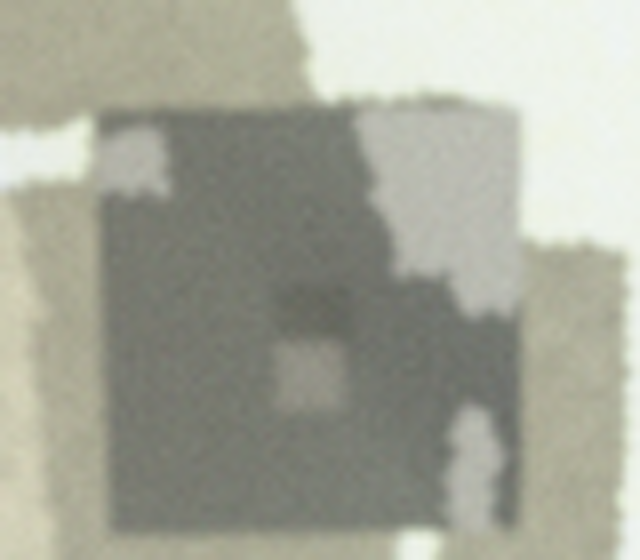

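Run:
```python
from h import *
d=np.load('pics/w5.npz');p,R=d['p'],d['R']
U=lambda x,y,z:unproj('wrist',[[240-.5+x/8,125-.5+y/8]],z,p,R)[0]
c=[U(x,y,.05) for x,y in((97,110),(521,103),(518,530),(110,531))]
m=np.mean(c,0);print('block',m,[np.linalg.norm(c[i]-c[i-1]) for i in range(4)],[np.degrees(np.arctan2(*(b-a)[1::-1])) for a,b in((c[0],c[1]),(c[3],c[2]),(c[0],c[3]),(c[1],c[2]))])
k=U(310,376,.112);print('key',k)
tgt([k[0],k[1],.111],np.radians(115.7))
```

```text
block [0.39702221 0.26822077 0.05      ] [np.float64(0.05956080457851824), np.float64(0.059177175341004445), np.float64(0.06037034403436917), np.float64(0.059522427226525156)] [np.float64(116.30801525667023), np.float64(115.52704771023213), np.float64(25.849287302139512), np.float64(26.17786449058713)]
key [0.3973311  0.26843446 0.112     ]
tool y yaw now 115.37 q6 -1.47
shift mm now-frame [128.5  -0.4 -38.1] units/60cm [ 0.2141 -0.0006 -0.0635]
after-turn frame units [ 0.2141 -0.0003 -0.0635]
rot units/90 [-0.0037 -0.0001  0.0001] deg [-0.33 -0.01  0.01]
```

```bash
python3 -m crank '[0.02,0,-0.0635,-0.006,0,0,0.06,0,0,0,0,0,0.05,0,0,0,0,0,0,0,0,0,0,0]' 0.5
python3 - <<'E'
from h import *
tgt([.3973,.2684,.111],np.radians(115.9))
E
```

```text
time: 8.6
ee_pos: [0.3957, 0.267, 0.1589]
eef_rot: [0.688, -0.158, 0.691, 0.157]
contact_force: [0.3, 0.5, -0.4]
gripper_width: 0.0456
tool y yaw now 115.8 q6 -1.48
shift mm now-frame [47.9  0.6  2.3] units/60cm [0.0798 0.0011 0.0038]
after-turn frame units [0.0798 0.001  0.0034]
rot units/90 [-0.0011 -0.0033  0.0003] deg [-0.1  -0.29  0.03]
```

```bash
python3 -m crank '[0.05,0.0005,0.002,0,0,0,0.028,0,0,0,0,0,0,0,0,0,0,0,0,0,0,0,0,0]' 0.5
python3 - <<'E'
from h import *
tgt([.3973,.2684,.111],np.radians(115.9))
E
python3 -m crank '[0,0,0,0,0,0,0,0,0,0,0,0,0,0,0,0,0,0,0,0,0,0,0,0,0,0,0,0,0,0,0,0,0,0,0,0,0,0,0,0,0,0]' 1
python3 - <<'E'
from h import *
snap('wrist','w6'); snap('side','s6',(180,150,300,240))
E
```

```text
time: 9.0
ee_pos: [0.399, 0.2696, 0.116]
eef_rot: [0.689, -0.158, 0.689, 0.158]
contact_force: [-0.0, 0.5, 0.2]
gripper_width: 0.0457
tool y yaw now 115.84 q6 -1.48
shift mm now-frame [ 5.  -0.4 -2.1] units/60cm [ 0.0083 -0.0006 -0.0035]
after-turn frame units [ 0.0083 -0.0006 -0.0035]
rot units/90 [-0.0007  0.0004 -0.    ] deg [-0.06  0.04 -0.  ]
time: 9.7
ee_pos: [0.3984, 0.2696, 0.1148]
eef_rot: [0.689, -0.158, 0.689, 0.158]
contact_force: [0.0, -0.2, 3.5]
gripper_width: 0.0078
w6 box (0, 0, 560, 420) scale 1.4286
s6 box (180, 150, 300, 240) scale 6.6667
```

View pics/w6.png

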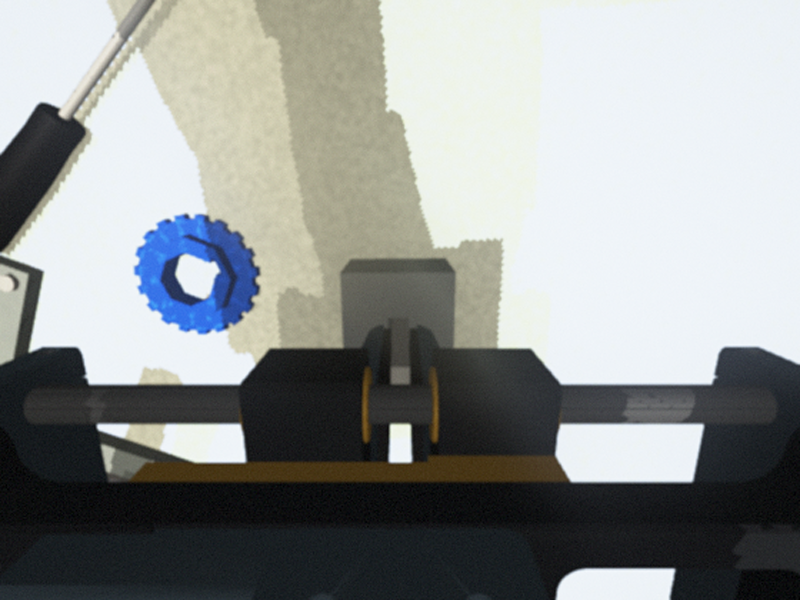

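View pics/s6.png

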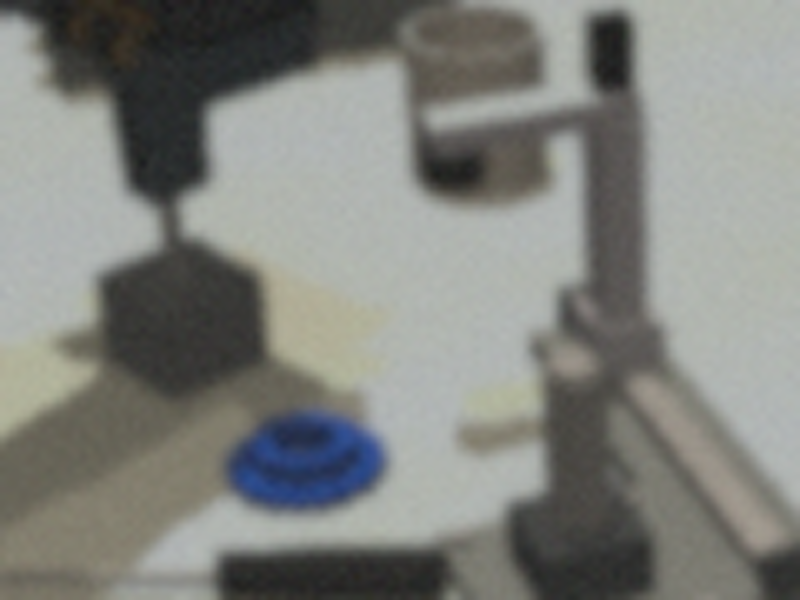

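```bash
python3 -m crank '[-0.02,0,0,0,0,0,-0.04,0,0,0,0,0,-0.06,0,0,0,0,0,-0.06,0,0,0,0,0,-0.06,0,0,0,0,0,0,0,0,0,0,0,0,0,0,0,0,0]'
python3 - <<'E'
from h import *
snap('wrist','w7',(240,200,320,270)); tgt([.542,.0055,.255],np.radians(94))
E
```

```text
time: 10.5
ee_pos: [0.3984, 0.2697, 0.2597]
eef_rot: [0.69, -0.158, 0.689, 0.159]
contact_force: [-0.5, -0.7, -0.9]
gripper_width: 0.0072
w7 box (240, 200, 320, 270) scale 8.5714
tool y yaw now 115.87 q6 -1.48
shift mm now-frame [   3.6 -300.3   14.5] units/60cm [ 0.006  -0.5006  0.0242]
after-turn frame units [ 0.006  -0.4555  0.2089]
rot units/90 [ 2.43e-01 -1.00e-04 -0.00e+00] deg [ 2.187e+01 -1.000e-02 -0.000e+00]
```

View pics/w7.png

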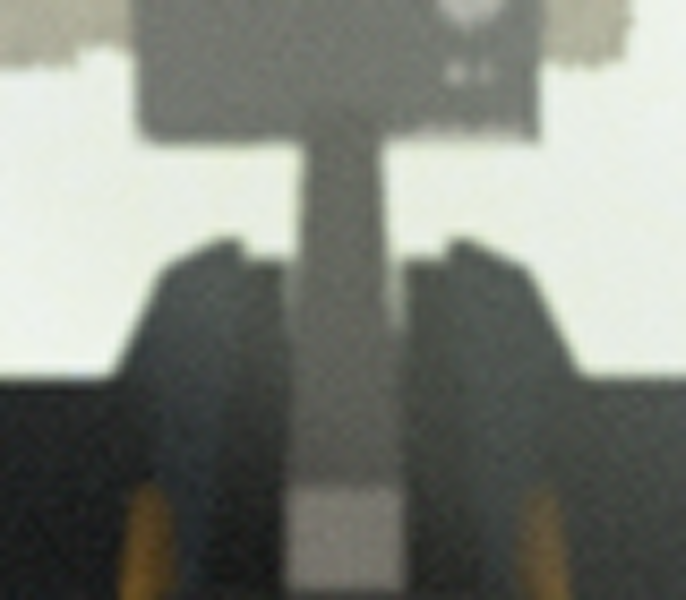

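```bash
python3 -m crank '[0,-0.06,-0.01,0.081,0,0,0,-0.07,0,0.081,0,0,0,-0.075,0,0.081,0,0,0,-0.07,0,0,0,0,0,-0.06,0,0,0,0,0,0,0,0,0,0]'
python3 - <<'E'
from h import *
tgt([.541,.0055,.255],np.radians(94))
E
```

```text
time: 11.15
ee_pos: [0.4355, 0.0699, 0.2574]
eef_rot: [0.706, -0.024, 0.708, 0.023]
contact_force: [0.1, 0.4, -0.1]
gripper_width: 0.0077
tool y yaw now 93.81 q6 -1.53
shift mm now-frame [  2.2 -71.2 101. ] units/60cm [ 0.0037 -0.1187  0.1684]
after-turn frame units [ 0.004  -0.1193  0.168 ]
rot units/90 [-0.0021 -0.0016  0.0003] deg [-0.19 -0.15  0.03]
```

```bash
python3 -m crank '[0.003,-0.05,0.03,-0.002,0,0,0,-0.05,0.06,0,0,0,0,-0.019,0.06,0,0,0,0,0,0.022,0,0,0,0,0,0,0,0,0,0,0,0,0,0,0]'
python3 - <<'E'
from h import *
snap('wrist','w8',(230,170,330,245)); tgt([.5436,.0055,.255],np.radians(94))
E
```

```text
time: 11.75
ee_pos: [0.543, 0.0098, 0.2558]
eef_rot: [0.706, -0.026, 0.707, 0.026]
contact_force: [-0.4, -0.3, -0.5]
gripper_width: 0.0073
w8 box (230, 170, 330, 245) scale 8.0
tool y yaw now 94.22 q6 -1.67
shift mm now-frame [ 1.1 -4.4  0.4] units/60cm [ 0.0019 -0.0073  0.0007]
after-turn frame units [ 0.0019 -0.0073  0.0007]
rot units/90 [ 0.0025 -0.0012 -0.0002] deg [ 0.22 -0.11 -0.01]
```

View pics/w8.png

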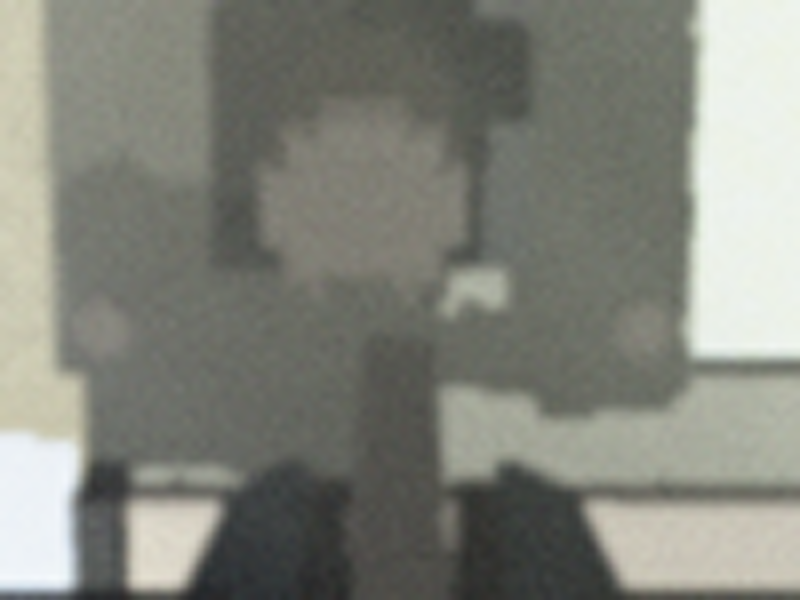

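```bash
python3 -m crank '[0.018,-0.0073,0.0007,0.0025,0,0,0.018,0,0,0,0,0,0,0,0,0,0,0,0,0,0,0,0,0]'
cat >> h.py <<'E'
def cropc(fn,box,out,s=8,n=None):
    d=np.load('pics/'+fn+'.npz'); im=d['im']; x0,y0,x1,y1=box
    c=im[y0:y1,x0:x1,::-1]
    c=cv2.resize(c,None,fx=s,fy=s,interpolation=cv2.INTER_CUBIC)
    l=cv2.cvtColor(c,cv2.COLOR_BGR2LAB); l[:,:,0]=cv2.createCLAHE(4,(3,3)).apply(l[:,:,0]); c=cv2.cvtColor(l,cv2.COLOR_LAB2BGR)
    cv2.imwrite('pics/'+out+'.png',c)
E
python3 - <<'E'
from h import *
snap('wrist','w9'); cropc('w9',(240,170,320,240),'w9c',8); tgt([.5436,.0055,.255],np.radians(94))
E
```

```text
time: 12.2
ee_pos: [0.5446, 0.0048, 0.2349]
eef_rot: [0.706, -0.024, 0.707, 0.024]
contact_force: [0.4, 1.1, -0.8]
gripper_width: 0.0077
w9 box (0, 0, 560, 420) scale 1.4286
tool y yaw now 93.96 q6 -1.67
shift mm now-frame [-19.7   0.8  -1.3] units/60cm [-0.0329  0.0013 -0.0021]
after-turn frame units [-0.0329  0.0013 -0.0021]
rot units/90 [-0.0005 -0.0001 -0.    ] deg [-0.04 -0.01 -0.  ]
```

View pics/w9c.png

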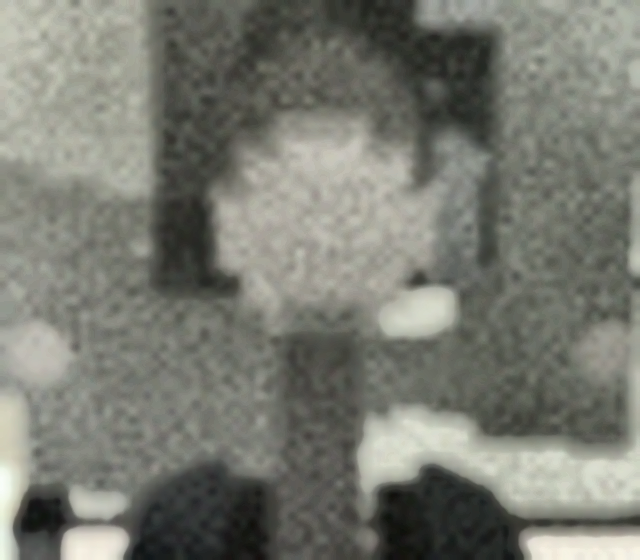

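Run:
```python
from h import *
d=np.load('pics/w9.npz');p,R=d['p'],d['R']
ey=np.array([np.cos(np.radians(94)),np.sin(np.radians(94)),0]);ex=np.array([ey[1],-ey[0],0])
def U(x,y,z):
    X=unproj('wrist',[[240-.5+x/8,170-.5+y/8]],z,p,R)[0]; return np.round([(X-p)@ex*1e3,(X-p)@ey*1e3],2)
print('shaft top/bottom rows',U(321,110,.12),U(321,328,.12))
print('shaft l/r',U(213,215,.12),U(430,215,.12))
print('foot near edge',U(287,335,.128),U(360,335,.128))
```

```text
shaft top/bottom rows [-29.24   0.37] [-3.78  0.33]
shaft l/r [-17.14 -12.02] [-17.11  12.84]
foot near edge [-4.97 -3.5 ] [-4.96  4.72]
```

```bash
python3 -m crank '[0,-0.0003,-0.0015,0,0,0,0.015,0,0,0,0,0,0.02,0,0,0,0,0,0,0,0,0,0,0]'; python3 -m crank '[0.03,0,0,0,0,0,0.03,0,0,0,0,0,0.03,0,0,0,0,0,0,0,0,0,0,0]'
python3 - <<'E'
from h import *
snap('wrist','w10'); cropc('w10',(240,190,320,260),'w10c',8); tgt([.5436,.0055,.255],np.radians(94));print(arm.sense()['contact_force'])
snap('side','s10',(220,140,320,215))
E
```

```text
time: 12.65
ee_pos: [0.5431, 0.0046, 0.2123]
eef_rot: [0.706, -0.024, 0.708, 0.024]
contact_force: [0.4, 0.5, 0.0]
gripper_width: 0.0075
time: 13.05
ee_pos: [0.5433, 0.0046, 0.1584]
eef_rot: [0.706, -0.024, 0.708, 0.024]
contact_force: [2.3, 0.4, -0.9]
gripper_width: 0.0078
w10 box (0, 0, 560, 420) scale 1.4286
tool y yaw now 93.95 q6 -1.67
shift mm now-frame [-95.4   1.   -0.3] units/60cm [-0.159   0.0017 -0.0004]
after-turn frame units [-0.159   0.0016 -0.0002]
rot units/90 [-0.0005 -0.0011 -0.0001] deg [-0.05 -0.1  -0.01]
[0.02407785 0.03670883 0.03766153]
s10 box (220, 140, 320, 215) scale 8.0
```

View pics/w10c.png

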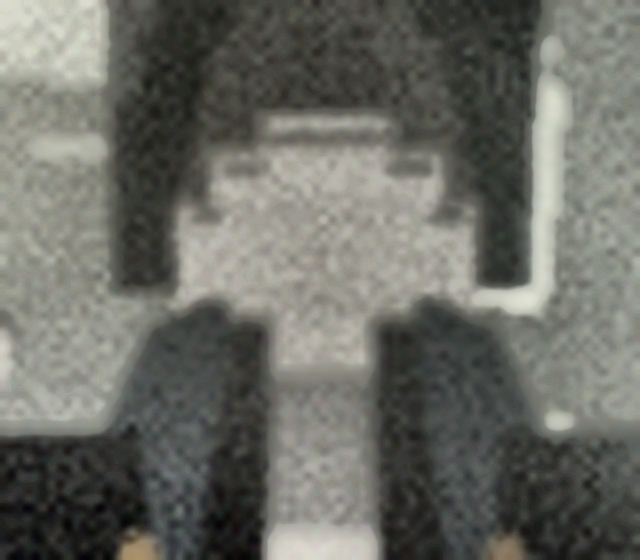

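View pics/s10.png

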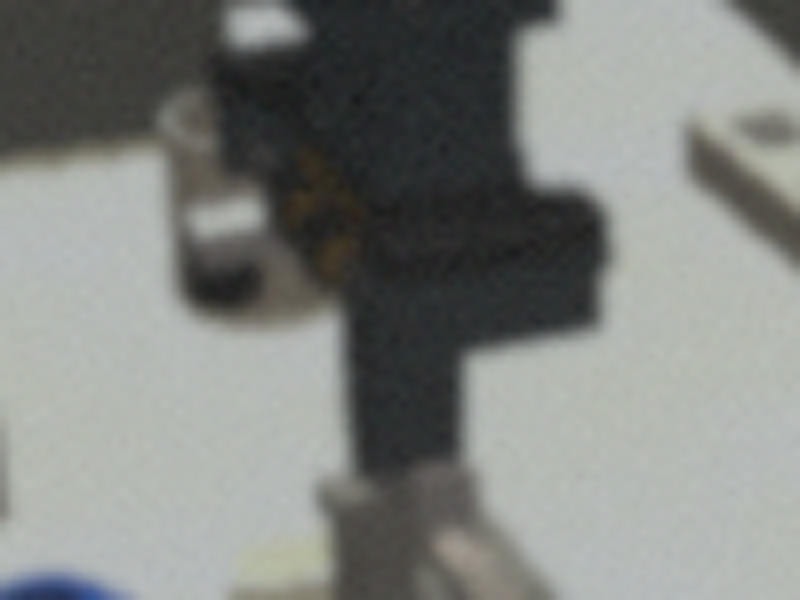

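```bash
python3 -m crank '[0.012,0,0,0,0,0,0,0,0,0,0,0]'; python3 -m crank '[0.006,0,0,0,0,0,0,0,0,0,0,0]';  python3 -m crank '[0.006,0,0,0,0,0,0,0,0,0,0,0]'
```

```text
time: 13.35
ee_pos: [0.544, 0.0045, 0.153]
eef_rot: [0.707, -0.024, 0.707, 0.024]
contact_force: [-0.9, 0.5, -1.1]
gripper_width: 0.0076
time: 13.55
ee_pos: [0.544, 0.0045, 0.1494]
eef_rot: [0.707, -0.024, 0.707, 0.024]
contact_force: [-0.7, 0.0, -1.3]
gripper_width: 0.0071
time: 13.75
ee_pos: [0.5439, 0.0045, 0.1456]
eef_rot: [0.707, -0.024, 0.707, 0.024]
contact_force: [-0.3, 1.1, -0.1]
gripper_width: 0.0076
```

```bash
python3 -m crank '[0.004,0,0,0,0,0,0,0,0,0,0,0]'; python3 -m crank '[0,0,0,0,0,0,0,0,0,0,0,0,0,0,0,0,0,0,0,0,0,0,0,0,0,0,0,0,0,0]' 0.6; python3 -m crank '[-0.06,0,0,0,0,0,-0.06,0,0,0,0,0,0,0,0,0,0,0,0,0,0,0,0,0]'
python3 - <<'E'
from h import *
snap('wrist','w11'); cropc('w11',(240,170,320,240),'w11c',8); 
snap('side','s11'); cropc('s11',(240,180,320,240),'s11',10)
E
```

```text
time: 13.95
ee_pos: [0.544, 0.0045, 0.1433]
eef_rot: [0.707, -0.024, 0.707, 0.024]
contact_force: [0.2, 0.7, -1.3]
gripper_width: 0.0078
time: 14.45
ee_pos: [0.5442, 0.0045, 0.1436]
eef_rot: [0.707, -0.024, 0.707, 0.024]
contact_force: [-1.0, -0.6, 0.3]
gripper_width: 0.0363
time: 14.85
ee_pos: [0.5444, 0.0045, 0.2161]
eef_rot: [0.707, -0.024, 0.706, 0.024]
contact_force: [-1.2, -1.3, 0.0]
gripper_width: 0.0365
w11 box (0, 0, 560, 420) scale 1.4286
s11 box (0, 0, 560, 420) scale 1.4286
```

View pics/w11c.png

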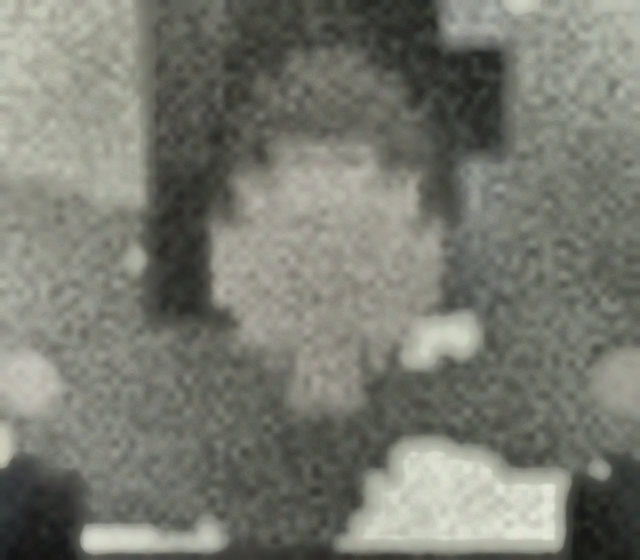

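View pics/s11.png

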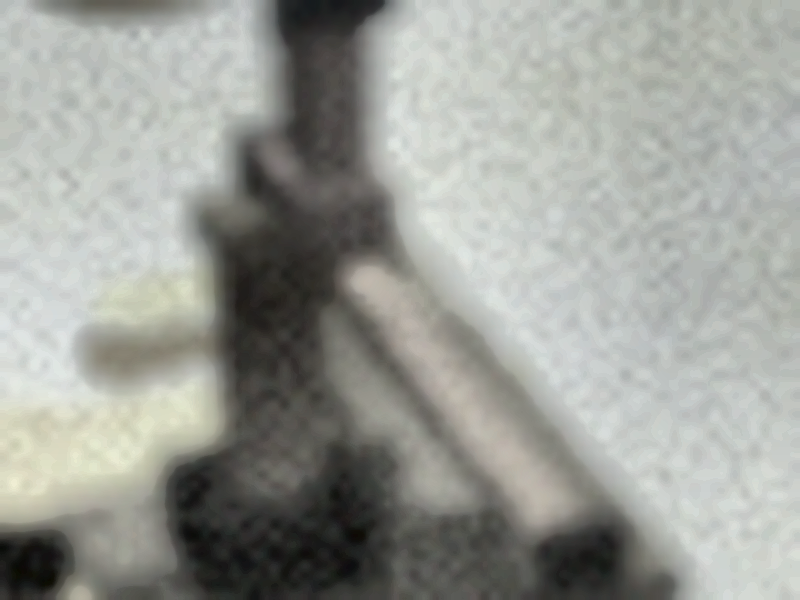

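Run:
```python
from h import *
d=np.load('pics/w11.npz');p,R=d['p'],d['R']
ey=np.array([np.cos(np.radians(94)),np.sin(np.radians(94)),0]);ex=np.array([ey[1],-ey[0],0])
def U(x,y,z):
    X=unproj('wrist',[[240-.5+x/8,170-.5+y/8]],z,p,R)[0]; return np.round([(X-p)@ex*1e3,(X-p)@ey*1e3],2)
print('shaft near',U(321,138,.12),'lr',U(211,250,.12),U(442,250,.12))
for z in(.116,.125,.14):print('key far edge',z,U(292,410,z),U(360,410,z))
```

```text
shaft near [-28.93   0.35] lr [-16.85 -11.43] [-16.81  13.26]
key far edge 0.116 [ 2.12 -2.91] [2.13 4.61]
key far edge 0.125 [-0.48 -2.79] [-0.47  4.46]
key far edge 0.14 [-4.82 -2.58] [-4.81  4.22]
```

Run:
```python
from h import *
cropc('w3',(0,0,180,210),'w3g',3.6)
cropc('w1',(50,100,210,260),'w1g',3.75)
```

```text
(no output)
```

View pics/w1g.png

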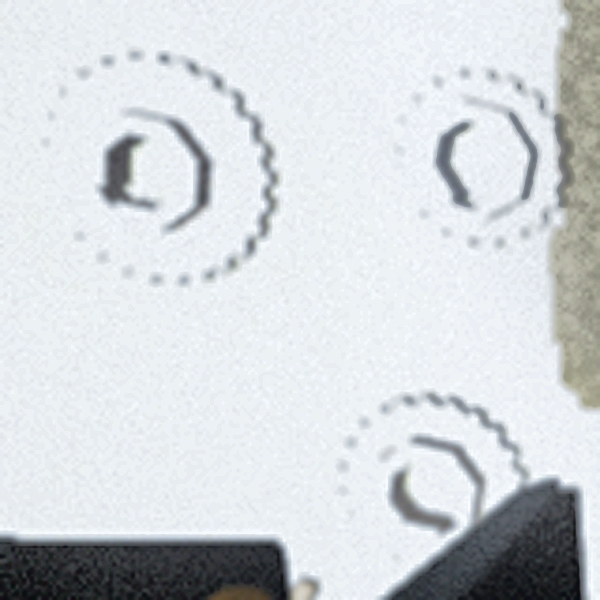

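Run:
```python
from h import *
tgt([.49,-.20,.25],np.radians(94))
```

```text
tool y yaw now 93.95 q6 -1.67
shift mm now-frame [ -35.4 -200.3  -67.6] units/60cm [-0.059  -0.3339 -0.1126]
after-turn frame units [-0.0591 -0.3338 -0.1128]
rot units/90 [-0.0005 -0.0008 -0.0001] deg [-0.05 -0.07 -0.01]
```

```bash
python3 -m crank '[-0.05,0,0,0,0,0,-0.01,-0.07,-0.028,0,0,0,0,-0.07,-0.028,0,0,0,0,-0.07,-0.028,0,0,0,0,-0.07,-0.028,0,0,0,0,-0.054,0,0,0,0,0,0,0,0,0,0,0,0,0,0,0,0]' 0
python3 - <<'E'
from h import *
snap('wrist','w12'); cropc('w12',(0,0,560,270),'w12c',800/560)
E
```

```text
time: 15.75
ee_pos: [0.4903, -0.2001, 0.2503]
eef_rot: [0.706, -0.023, 0.707, 0.024]
contact_force: [1.2, 0.0, -0.3]
gripper_width: 0.0908
w12 box (0, 0, 560, 420) scale 1.4286
```

View pics/w12c.png

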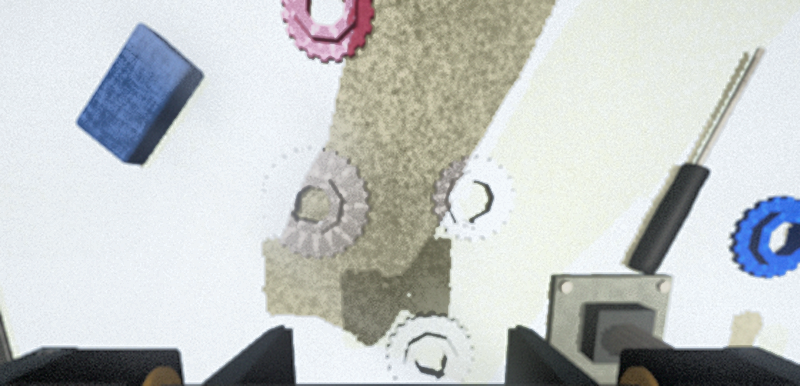

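Run:
```python
from h import *
cropc('w12',(180,95,265,185),'a',6.5)
cropc('w12',(298,100,368,175),'b',6.5)
cropc('w12',(265,212,340,270),'c',6.5)
ims=[cv2.resize(cv2.imread(f'pics/{k}.png'),None,fx=.45*1,fy=.45) for k in 'abc']
```

```text
(no output)
```

View pics/a.png

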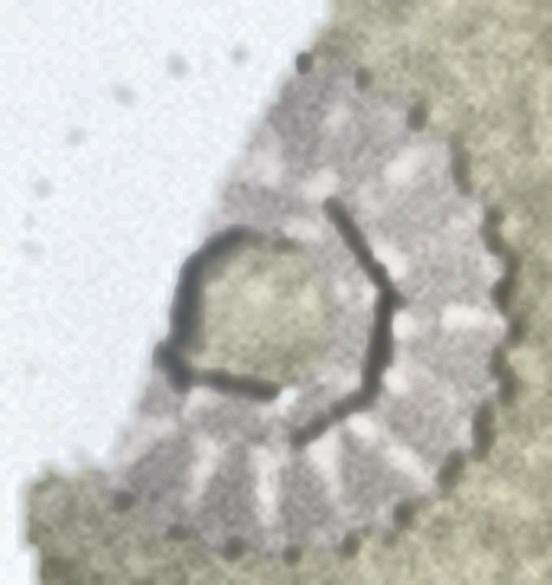

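View pics/b.png

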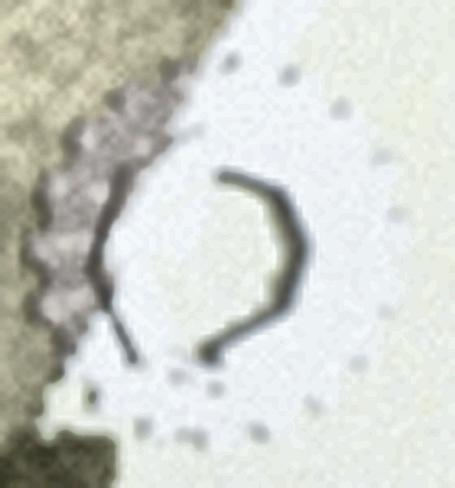

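View pics/c.png

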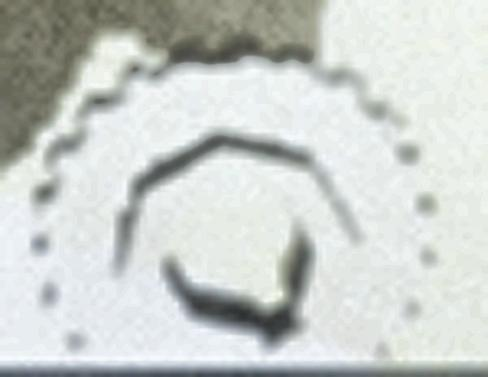

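```bash
cat >> h.py <<'E'
def gearpts(x,y,yaw,D):
    t=np.linspace(0,2*np.pi,80); out=[]
    out.append(np.c_[D/2*np.cos(t),D/2*np.sin(t),0*t+.007])
    a=np.pi/8+np.arange(9)*np.pi/4; r=.024/np.cos(np.pi/8)
    out.append(np.c_[r*np.cos(a),r*np.sin(a),0*a+.018]); out.append(np.c_[r*np.cos(a),r*np.sin(a),0*a+.007])
    b=np.arcsin(5/15); tt=np.linspace(b,2*np.pi-b,60)
    k=np.c_[.015*np.cos(tt),.015*np.sin(tt)]; k=np.r_[k,[[.0205,-.005],[.0205,.005]],k[:1]]
    for z in(.018,0): out.append(np.c_[k,0*k[:,0]+z])
    c,s=np.cos(yaw),np.sin(yaw)
    return [np.c_[c*o[:,0]-s*o[:,1]+x,s*o[:,0]+c*o[:,1]+y,o[:,2]] for o in out]
def overlay(fn,gears,box,s,out):
    d=np.load('pics/'+fn+'.npz'); cropc(fn,box,out,s); im=cv2.imread('pics/'+out+'.png')
    cols=[(0,160,0),(0,0,255),(255,0,255),(255,0,0),(255,160,0)]
    for g in gears:
        for P,cl in zip(gearpts(g[0],g[1],np.radians(g[2]),g[3]),cols):
            uv=(proj('wrist',P,d['p'],d['R'])+.5-[box[0],box[1]])*s
            cv2.polylines(im,[np.round(uv).astype(int)],False,cl,1)
    cv2.imwrite('pics/'+out+'.png',im)
E
python3 - <<'E'
from h import *
d=np.load('pics/w12.npz');p,R=d['p'],d['R']
for nm,c,z in(('100',(180+258/6.5,95+310/6.5),.01),('76',(298+205/6.5,100+265/6.5),.01),('88',(265+235/6.5,212+250/6.5),.01)):
    print(nm,unproj('wrist',[c],z,p,R))
k=[((258,310),(175,375)),((205,265),(205,355)),((235,250),(285,330))]
for c,e in k: 
    # image right=tool y(+y world-ish at 94), image down = +x
    v=np.array(e)-c; print(np.degrees(np.arctan2(v[0],v[1]))+4)
E
```

```text
100 [[ 0.43287691 -0.28077011  0.01      ]]
76 [[ 0.4210306  -0.13984929  0.01      ]]
88 [[ 0.57355136 -0.16353269  0.01      ]]
-47.93434890126956
4.0
36.005383208083494
```

Run:
```python
from h import *
g=[[.431,-.279,-52,.1],[.4205,-.142,6,.076],[.5665,-.168,29,.088]]
overlay('w12',g,(180,95,265,185),6.5,'a')
overlay('w12',g,(298,100,368,175),6.5,'b')
overlay('w12',g,(265,212,340,270),6.5,'c')
A=[cv2.imread(f'pics/{k}.png') for k in 'abc']
h=max(x.shape[0] for x in A)
m=np.hstack([cv2.copyMakeBorder(x,0,h-x.shape[0],0,0,0) for x in A]); print(m.shape); cv2.imwrite('pics/m1.png',m[:, :1000])
cv2.imwrite('pics/m1.png',cv2.resize(m,(800,int(h*800/m.shape[1])),interpolation=cv2.INTER_AREA))
```

```text
(585, 1495, 3)
```

View pics/m1.png

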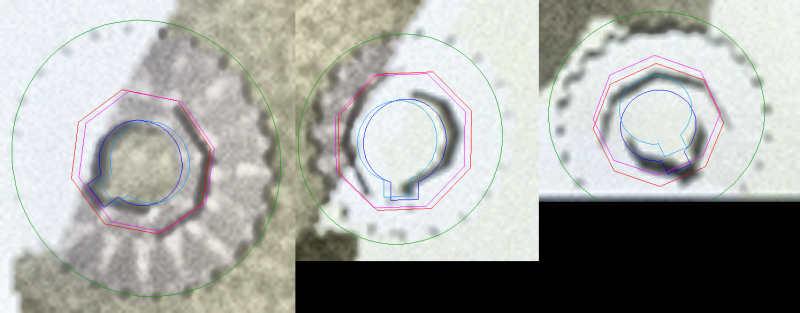

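Run:
```python
from h import *
tgt([.431,-.280,.08],np.radians(85))
```

```text
tool y yaw now 93.94 q6 -2.07
shift mm now-frame [170.5 -76.4 -64.6] units/60cm [ 0.2842 -0.1273 -0.1076]
after-turn frame units [ 0.2842 -0.1423 -0.087 ]
rot units/90 [ 0.0993 -0.001  -0.0006] deg [ 8.94 -0.09 -0.05]
```

```bash
python3 -m crank '[0,0,0,0.05,0,0,0,0,0,0.05,0,0,0.05,-0.05,-0.03,0,0,0,0.05,-0.05,-0.03,0,0,0,0.06,-0.042,-0.027,0,0,0,0.06,0,0,0,0,0,0.06,0,0,0,0,0,0,0,0,0,0,0,0,0,0,0,0,0]' 0
python3 - <<'E'
from h import *
snap('wrist','w13'); cropc('w13',(100,60,460,330),'w13c',2.2)
tgt([.431,-.280,.0275],np.radians(85))
E
```

```text
time: 16.7
ee_pos: [0.4316, -0.2794, 0.0837]
eef_rot: [0.706, 0.031, 0.707, -0.03]
contact_force: [0.5, 0.3, -0.1]
gripper_width: 0.0912
w13 box (0, 0, 560, 420) scale 1.4286
tool y yaw now 85.02 q6 -2.1
shift mm now-frame [57.2 -0.1 -1.2] units/60cm [ 0.0954 -0.0002 -0.0021]
after-turn frame units [ 0.0954 -0.0002 -0.002 ]
rot units/90 [0.0002 0.0004 0.0002] deg [0.02 0.03 0.02]
```

View pics/w13c.png

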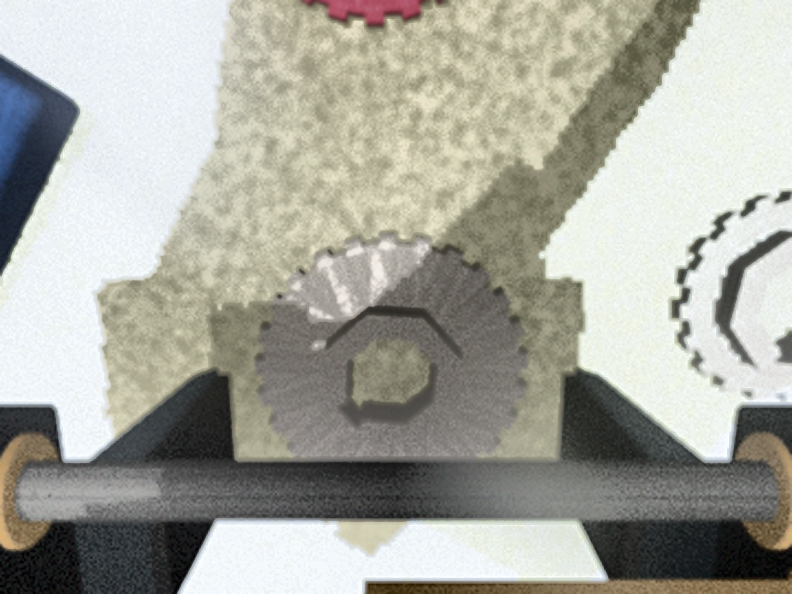

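Run:
```python
from h import *
overlay('w13',[[.431,-.280,-50,.1]],(200,150,360,270),5,'w13o')
```

```text
(no output)
```

View pics/w13o.png

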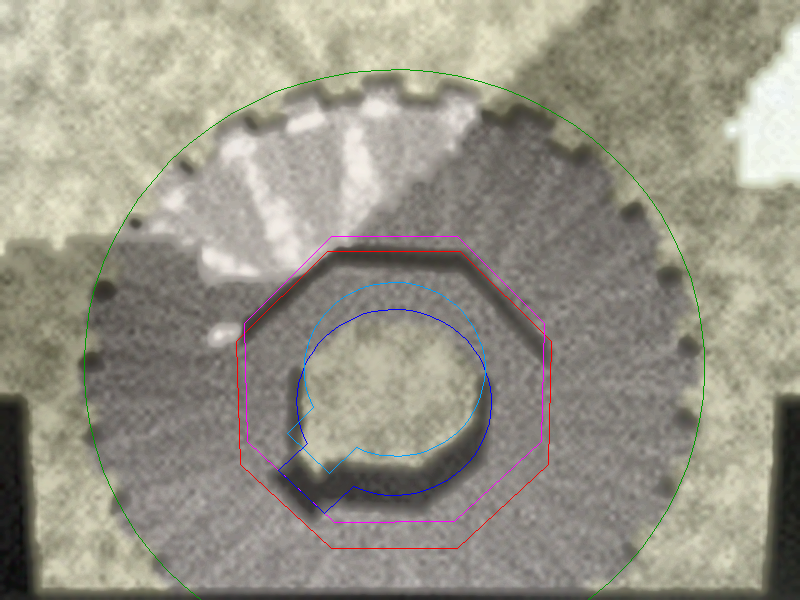

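```bash
python3 -m crank '[0.05,-0.0015,0.001,0,0,0,0.0425,0,0,0,0,0,0,0,0,0,0,0]' 0;  python3 -m crank '[0,0,0,0,0,0,0,0,0,0,0,0,0,0,0,0,0,0,0,0,0,0,0,0,0,0,0,0,0,0,0,0,0,0,0,0,0,0,0,0,0,0]' 1
```

```text
time: 17.05
ee_pos: [0.4318, -0.2807, 0.0278]
eef_rot: [0.706, 0.031, 0.707, -0.031]
contact_force: [0.3, -0.7, 1.1]
gripper_width: 0.091
time: 17.75
ee_pos: [0.4321, -0.2814, 0.0283]
eef_rot: [0.706, 0.031, 0.706, -0.031]
contact_force: [-0.7, 0.8, 7.2]
gripper_width: 0.0479
```

```bash
python3 -m crank '[0,0,0,0,0,0,0,0,0,0,0,0,0,0,0,0,0,0]' 0.2;  python3 -m crank '[-0.03,0,0,0,0,0,0,0,0,0.0909,0,0,0,0,0,0.0909,0,0,0,0,0,0.0909,0,0,0,0,0,0.0909,0,0,0,0,0,0.0909,0,0,0,0,0,0.0909,0,0,0,0,0,0.0909,0,0,0,0,0,0.0909,0,0,0,0,0,0.0909,0,0,0,0,0,0.0909,0,0,0,0,0,0.0909,0,0,0,0,0,0,0,0,0,0,0,0,0,0]' 0.2
python3 - <<'E'
from h import *
tgt([.4321,-.2814,.0275],np.radians(-5))
E
```

```text
time: 18.05
ee_pos: [0.4319, -0.2812, 0.028]
eef_rot: [0.706, 0.031, 0.706, -0.031]
contact_force: [-0.2, -0.3, -0.5]
gripper_width: 0.0688
time: 19.45
ee_pos: [0.4319, -0.2812, 0.046]
eef_rot: [-0.479, -0.52, -0.479, 0.52]
contact_force: [0.3, -0.4, 0.5]
gripper_width: 0.073
tool y yaw now -4.79 q6 -0.54
shift mm now-frame [18.5  0.3  0.1] units/60cm [0.0308 0.0004 0.0002]
after-turn frame units [0.0308 0.0004 0.0002]
rot units/90 [ 0.0024 -0.      0.0001] deg [ 0.21 -0.    0.01]
```

```bash
python3 -m crank '[0.03,0,0,0.002,0,0,0,0,0,0,0,0,0,0,0,0,0,0]' 0.2;  python3 -m crank '[0,0,0,0,0,0,0,0,0,0,0,0,0,0,0,0,0,0,0,0,0,0,0,0,0,0,0,0,0,0]' 1; python3 -m crank '[-0.03,0,0,0,0,0,-0.06,0,0,0,0,0,-0.07,0,0,0,0,0,-0.07,0,0,0,0,0,0,0,0,0,0,0,0,0,0,0,0,0]'
python3 - <<'E'
from h import *
snap('wrist','w14'); cropc('w14',(100,60,460,330),'w14c',2.2)
tgt([.5292,.0035,.18],np.radians(49))
E
```

```text
time: 19.75
ee_pos: [0.4317, -0.2811, 0.028]
eef_rot: [-0.477, -0.522, -0.478, 0.522]
contact_force: [-0.8, -1.1, -1.0]
gripper_width: 0.0733
time: 20.25
ee_pos: [0.4321, -0.2814, 0.0283]
eef_rot: [0.477, 0.522, 0.477, -0.522]
contact_force: [0.3, 1.1, 6.2]
gripper_width: 0.0477
time: 20.85
ee_pos: [0.432, -0.2813, 0.1663]
eef_rot: [0.477, 0.522, 0.476, -0.522]
contact_force: [0.2, 0.1, -3.0]
gripper_width: 0.0476
w14 box (0, 0, 560, 420) scale 1.4286
tool y yaw now -5.21 q6 -0.53
shift mm now-frame [ -14.8   71.6 -292.1] units/60cm [-0.0247  0.1194 -0.4868]
after-turn frame units [-0.0248  0.4647 -0.1878]
rot units/90 [-6.023e-01 -6.000e-04  4.000e-04] deg [-5.421e+01 -5.000e-02  4.000e-02]
```

View pics/w14c.png

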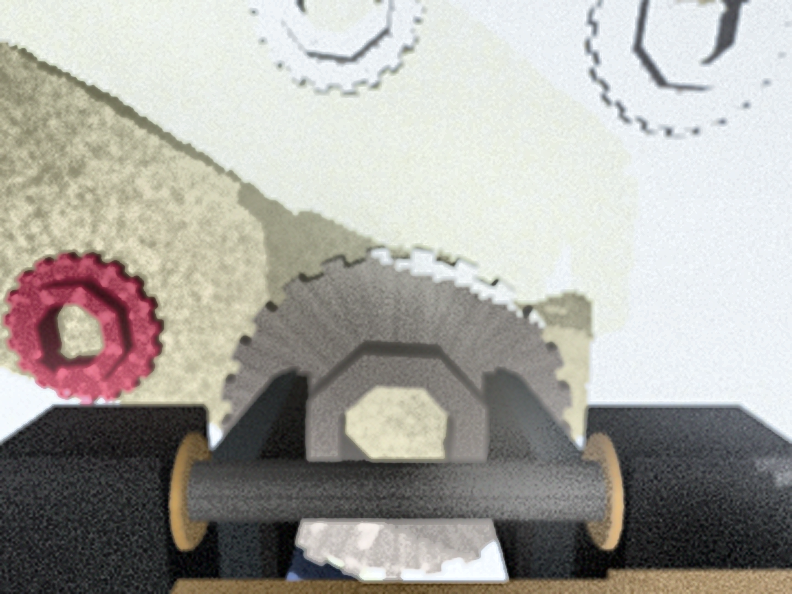

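```bash
python3 -m crank '[-0.004,0,0,-0.086,0,0,-0.004,0,0,-0.086,0,0,-0.004,0,0,-0.086,0,0,-0.004,0,0,-0.086,0,0,-0.004,0,0,-0.086,0,0,-0.004,0,0,-0.086,0,0,0,0,0,-0.086,0,0,0,0.066,-0.027,0,0,0,0,0.066,-0.027,0,0,0,0,0.066,-0.027,0,0,0,0,0.066,-0.027,0,0,0,0,0.066,-0.027,0,0,0,0,0.066,-0.027,0,0,0,0,0.05,-0.02,0,0,0,0,0,0,0,0,0,0,0,0,0,0,0]'
python3 - <<'E'
from h import *
snap('wrist','w15'); cropc('w15',(100,60,460,330),'w15c',2.2)
tgt([.5292,.0035,.16],np.radians(49))
E
```

```text
time: 22.5
ee_pos: [0.5242, -0.0072, 0.1785]
eef_rot: [0.661, 0.247, 0.664, -0.248]
contact_force: [-0.5, -0.2, -2.6]
gripper_width: 0.0481
w15 box (0, 0, 560, 420) scale 1.4286
tool y yaw now 48.99 q6 -0.91
shift mm now-frame [18.8 11.9 -3.7] units/60cm [ 0.0314  0.0198 -0.0062]
after-turn frame units [ 0.0314  0.0197 -0.0062]
rot units/90 [-0.0001 -0.0013  0.0012] deg [-0.01 -0.12  0.1 ]
```

View pics/w15c.png

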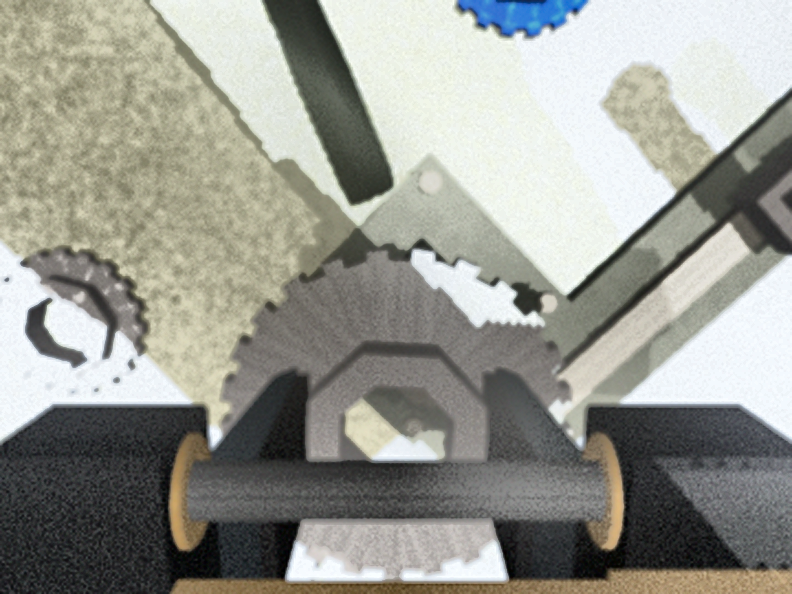

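```bash
python3 -m crank '[0,0.0198,-0.0062,0,0,0,0.025,0,0,0,0,0,0,0,0,0,0,0,0,0,0,0,0,0]'
python3 - <<'E'
from h import *
snap('wrist','w16'); cropc('w16',(230,190,330,275),'w16c',7.5)
tgt([.5292,.0035,.16],np.radians(49))
E
```

```text
time: 22.95
ee_pos: [0.5297, 0.0034, 0.1646]
eef_rot: [0.662, 0.248, 0.663, -0.248]
contact_force: [-0.2, 0.1, -1.8]
gripper_width: 0.0476
w16 box (0, 0, 560, 420) scale 1.4286
tool y yaw now 48.94 q6 -0.89
shift mm now-frame [ 5.1 -0.4 -0.7] units/60cm [ 0.0085 -0.0007 -0.0011]
after-turn frame units [ 0.0085 -0.0007 -0.0011]
rot units/90 [-0.0006 -0.0004  0.0003] deg [-0.06 -0.03  0.03]
```

View pics/w16c.png

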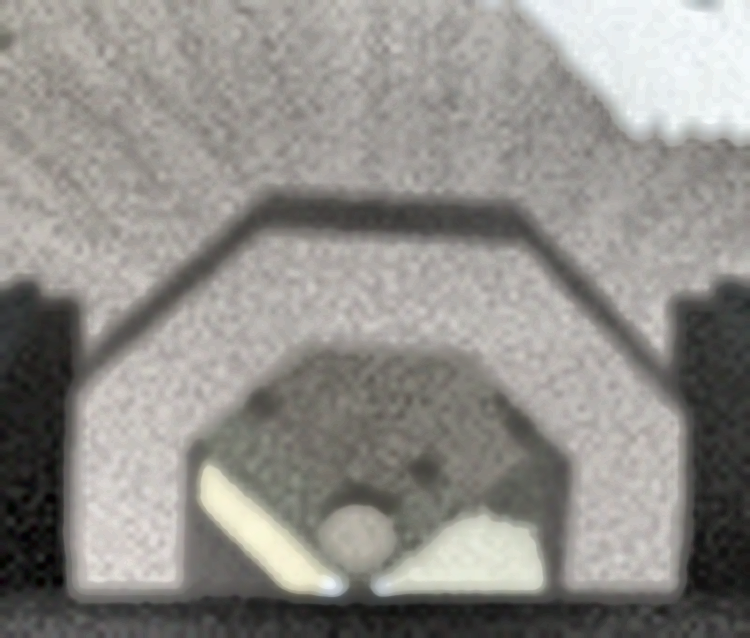

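```bash
cat >> h.py <<'E'
def shaftov(fn,ax,box,s,out,yaw=94):
    d=np.load('pics/'+fn+'.npz'); cropc(fn,box,out,s); im=cv2.imread('pics/'+out+'.png')
    e=np.radians(yaw); ey=np.array([np.cos(e),np.sin(e)]);ex=np.array([ey[1],-ey[0]])
    t=np.linspace(0,2*np.pi,60); L=[]
    C=lambda q,z:np.c_[ax+np.outer(q[:,0],ex)+np.outer(q[:,1],ey),np.full(len(q),z)]
    L.append((C(.013*np.c_[np.cos(t),np.sin(t)],.12),(0,0,255)));L.append((C(.014*np.c_[np.cos(t),np.sin(t)],.116),(0,120,255)))
    k=np.array([[-1,-1],[1,-1],[1,1],[-1,1],[-1,-1]])
    L.append((C([.0131,0]+.004*k,.116),(255,0,0)));L.append((C(.025*k,.042),(0,255,0)))
    for P,cl in L:
        uv=(proj('wrist',P,d['p'],d['R'])+.5-[box[0],box[1]])*s
        cv2.polylines(im,[np.round(uv).astype(int)],False,cl,1)
    cv2.imwrite('pics/'+out+'.png',im)
E
python3 - <<'E'
from h import *
shaftov('w16',np.array([.5292,.0035]),(230,170,330,275),5.7,'w16o')
shaftov('w11',np.array([.5292,.0035]),(240,140,330,240),5.8,'w11o')
a=cv2.imread('pics/w16o.png');b=cv2.imread('pics/w11o.png')
h=max(a.shape[0],b.shape[0]);m=np.hstack([cv2.copyMakeBorder(x,0,h-x.shape[0],0,0,0) for x in(a,b)]);f=min(1,800/m.shape[1]);cv2.imwrite('pics/m2.png',cv2.resize(m,None,fx=f,fy=f))
E
```

```text
(no output)
```

View pics/m2.png

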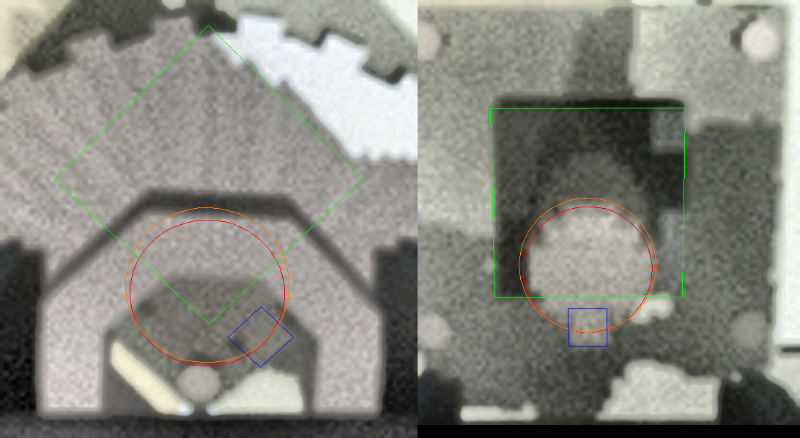

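```bash
python3 -m crank '[0.02,-0.0005,-0.001,0,0,0,0,0,0,0,0,0]'; python3 -m crank '[0.01,0,0,0,0,0,0,0,0,0,0,0]'; python3 -m crank '[0.006,0,0,0,0,0,0,0,0,0,0,0]'; python3 -m crank '[0.006,0,0,0,0,0,0,0,0,0,0,0]'
```

```text
time: 23.2
ee_pos: [0.5287, 0.0037, 0.152]
eef_rot: [0.662, 0.248, 0.663, -0.248]
contact_force: [-0.1, 0.1, -3.6]
gripper_width: 0.0477
time: 23.4
ee_pos: [0.5292, 0.0038, 0.1467]
eef_rot: [0.662, 0.248, 0.663, -0.248]
contact_force: [-0.2, -0.5, -2.3]
gripper_width: 0.0476
time: 23.6
ee_pos: [0.5295, 0.0039, 0.1435]
eef_rot: [0.662, 0.248, 0.662, -0.248]
contact_force: [0.5, -0.0, -2.4]
gripper_width: 0.048
time: 23.8
ee_pos: [0.5295, 0.0039, 0.1399]
eef_rot: [0.662, 0.248, 0.662, -0.248]
contact_force: [0.4, 0.9, -2.7]
gripper_width: 0.0479
```

```bash
python3 -m crank '[0.01,0,0,0,0,0,0.01,0,0,0,0,0]'; python3 -m crank '[0.02,0,0,0,0,0,0.02,0,0,0,0,0,0,0,0,0,0,0]'; python3 -m crank '[0.02,0,0,0,0,0,0.02,0,0,0,0,0,0,0,0,0,0,0]'
```

```text
time: 24.0
ee_pos: [0.5297, 0.0038, 0.1279]
eef_rot: [0.662, 0.248, 0.662, -0.248]
contact_force: [-0.5, 0.5, -3.1]
gripper_width: 0.0477
time: 24.3
ee_pos: [0.5287, 0.0039, 0.1023]
eef_rot: [0.661, 0.248, 0.663, -0.248]
contact_force: [-0.6, 0.6, -2.2]
gripper_width: 0.0476
time: 24.6
ee_pos: [0.5288, 0.0039, 0.0785]
eef_rot: [0.662, 0.248, 0.663, -0.248]
contact_force: [1.0, 0.6, -3.2]
gripper_width: 0.0474
```

```bash
python3 -m crank '[0.008,0,0,0,0,0,0,0,0,0,0,0]'; python3 -m crank '[0.006,0,0,0,0,0,0,0,0,0,0,0]'; python3 -m crank '[0.002,0,0,0,0,0,0,0,0,0,0,0]'
```

```text
time: 24.8
ee_pos: [0.5293, 0.0038, 0.075]
eef_rot: [0.662, 0.248, 0.662, -0.248]
contact_force: [-0.7, -0.4, -3.5]
gripper_width: 0.0477
time: 25.0
ee_pos: [0.5295, 0.0038, 0.0717]
eef_rot: [0.662, 0.248, 0.662, -0.248]
contact_force: [0.0, -0.3, -2.9]
gripper_width: 0.0475
time: 25.2
ee_pos: [0.5296, 0.0038, 0.0707]
eef_rot: [0.662, 0.248, 0.662, -0.248]
contact_force: [-0.2, -0.3, -4.1]
gripper_width: 0.0475
```

```bash
python3 -m crank '[0,0,0,0,0,0,0,0,0,0,0,0,0,0,0,0,0,0]' 0.2; python3 -m crank '[-0.05,0,0,0,0,0,-0.07,0,0,0,0,0,-0.07,0,0,0,0,0,-0.07,0,0,0,0,0,0,0,0,0,0,0]' 0.2
python3 - <<'E'
from h import *
snap('wrist','w17'); cropc('w17',(180,130,380,280),'w17c',4)
tgt([.5705,-.169,.12],np.radians(36))
E
```

```text
time: 25.5
ee_pos: [0.5298, 0.0038, 0.0708]
eef_rot: [0.662, 0.248, 0.662, -0.248]
contact_force: [0.5, -0.3, -1.4]
gripper_width: 0.069
time: 26.0
ee_pos: [0.5324, 0.0038, 0.2322]
eef_rot: [0.665, 0.249, 0.659, -0.247]
contact_force: [0.2, 0.1, -1.7]
gripper_width: 0.0726
w17 box (0, 0, 560, 420) scale 1.4286
tool y yaw now 48.97 q6 -0.89
shift mm now-frame [ 109.7 -104.9  142.7] units/60cm [ 0.1829 -0.1748  0.2378]
after-turn frame units [ 0.1825 -0.1162  0.2716]
rot units/90 [ 0.1441  0.0025 -0.0025] deg [12.97  0.22 -0.22]
```

View pics/w17c.png

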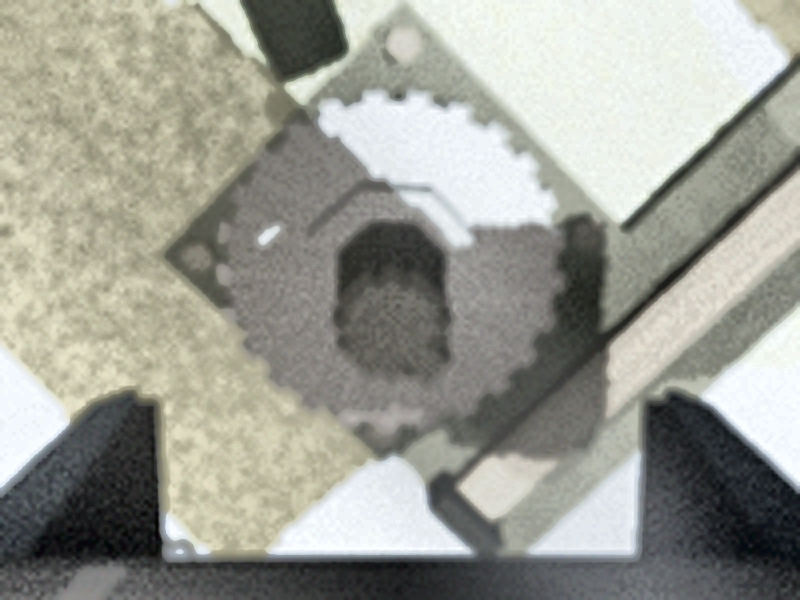

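```bash
python3 -m crank '[0,-0.03,0.05,0.072,0,0,0,-0.06,0.065,0.072,0,0,0,-0.045,0.065,0,0,0,0,-0.01,0.065,0,0,0,0.05,0,0,0,0,0,0.05,0,0,0,0,0,0.05,0,0,0,0,0,0,0,0,0,0,0,0,0,0,0,0,0]' 0.2
python3 - <<'E'
from h import *
print(unproj('top',np.array([[480,288],[472,283],[486,290]])*.7,.005))
snap('wrist','w18')
overlay('w18',[[.5705,-.169,36,.088]],(190,130,370,265),4.4,'w18o')
tgt([.5705,-.169,.09],np.radians(36))
E
```

```text
time: 26.95
ee_pos: [0.5589, -0.1617, 0.1361]
eef_rot: [0.629, 0.321, 0.631, -0.321]
contact_force: [0.1, -0.2, 1.0]
gripper_width: 0.0728
[[ 0.6267617  -0.21903983  0.005     ]
 [ 0.63903941 -0.19957657  0.005     ]
 [ 0.62195903 -0.23364799  0.005     ]]
w18 box (0, 0, 560, 420) scale 1.4286
tool y yaw now 36.01 q6 -0.95
shift mm now-frame [47.2  4.6 12.1] units/60cm [0.0787 0.0077 0.0201]
after-turn frame units [0.0787 0.0077 0.0201]
rot units/90 [ 0.0001  0.0001 -0.    ] deg [ 0.01  0.01 -0.  ]
```

View pics/w18o.png

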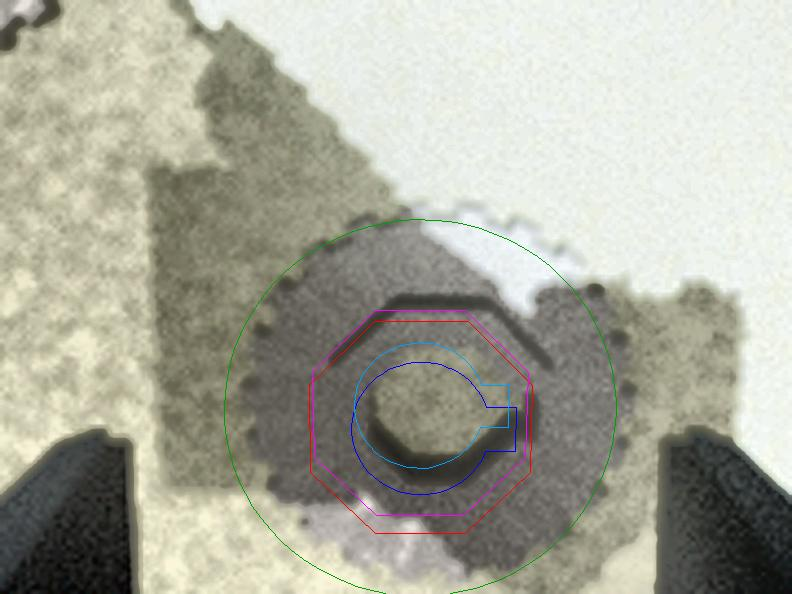

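Run:
```python
from h import *
overlay('w18',[[.5719,-.1636,36,.088]],(190,130,370,265),4.4,'w18o')
tgt([.5719,-.1636,.0277],np.radians(36))
```

```text
tool y yaw now 36.01 q6 -0.95
shift mm now-frame [109.5   8.9   8.5] units/60cm [0.1825 0.0149 0.0142]
after-turn frame units [0.1825 0.0149 0.0142]
rot units/90 [ 0.0001  0.0001 -0.    ] deg [ 0.01  0.01 -0.  ]
```

View pics/w18o.png

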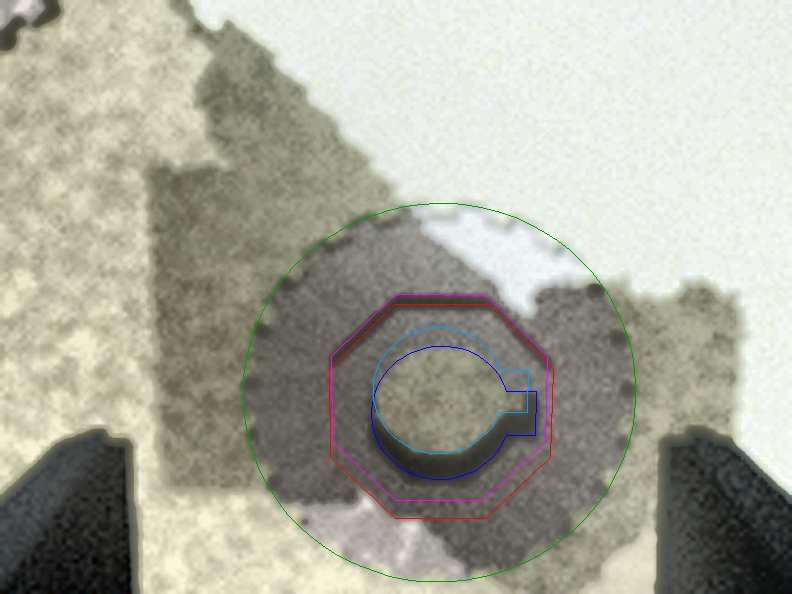

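```bash
python3 -m crank '[0.02,0.0149,0.0142,0,0,0,0.06,0,0,0,0,0,0.06,0,0,0,0,0,0.0425,0,0,0,0,0,0,0,0,0,0,0,0,0,0,0,0,0]' 0.2;  python3 -m crank '[0,0,0,0,0,0,0,0,0,0,0,0,0,0,0,0,0,0,0,0,0,0,0,0,0,0,0,0,0,0]' 1; python3 -m crank '[0,0,0,0,0,0,0,0,0,0,0,0,0,0,0,0,0,0]' 0.2;  python3 -m crank '[-0.03,0,0,0,0,0,0,0,0,-0.0909,0,0,0,0,0,-0.0909,0,0,0,0,0,-0.0909,0,0,0,0,0,-0.0909,0,0,0,0,0,-0.0909,0,0,0,0,0,-0.0909,0,0,0,0,0,-0.0909,0,0,0,0,0,-0.0909,0,0,0,0,0,-0.0909,0,0,0,0,0,-0.0909,0,0,0,0,0,-0.0909,0,0,0,0,0,0,0,0,0,0,0,0,0,0]' 0.2
python3 - <<'E'
from h import *
tgt([.5719,-.1636,.0277],np.radians(126))
E
```

```text
time: 27.6
ee_pos: [0.5729, -0.1639, 0.0285]
eef_rot: [0.631, 0.321, 0.629, -0.321]
contact_force: [0.2, -0.3, 0.9]
gripper_width: 0.0729
time: 28.1
ee_pos: [0.5718, -0.1636, 0.0275]
eef_rot: [0.63, 0.321, 0.63, -0.321]
contact_force: [-1.4, 0.7, 7.6]
gripper_width: 0.0475
time: 28.4
ee_pos: [0.5715, -0.1635, 0.027]
eef_rot: [0.63, 0.321, 0.63, -0.321]
contact_force: [-0.4, 0.5, 0.2]
gripper_width: 0.0689
time: 29.8
ee_pos: [0.5716, -0.1635, 0.0451]
eef_rot: [0.673, -0.217, 0.673, 0.217]
contact_force: [0.3, 0.2, -0.1]
gripper_width: 0.0728
tool y yaw now 125.75 q6 -2.51
shift mm now-frame [17.4 -0.2  0.2] units/60cm [ 0.0289 -0.0004  0.0004]
after-turn frame units [ 0.0289 -0.0004  0.0004]
rot units/90 [-0.0028 -0.0001 -0.0001] deg [-0.25 -0.   -0.01]
```

```bash
python3 -m crank '[0.0285,0,0,-0.0028,0,0,0,0,0,0,0,0,0,0,0,0,0,0]' 0.2;  python3 -m crank '[0,0,0,0,0,0,0,0,0,0,0,0,0,0,0,0,0,0,0,0,0,0,0,0,0,0,0,0,0,0]' 1; python3 -m crank '[-0.03,0,0,0,0,0,-0.07,0,0,0,0,0,-0.075,0,0,0,0,0,-0.075,0,0,0,0,0,0,0,0,0,0,0,0,0,0,0,0,0]'
python3 - <<'E'
from h import *
snap('wrist','w19'); cropc('w19',(100,60,460,330),'w19c',2.2)
tgt([.5294,.0038,.18],np.radians(94))
E
```

```text
time: 30.1
ee_pos: [0.5712, -0.1634, 0.0271]
eef_rot: [0.672, -0.219, 0.673, 0.22]
contact_force: [0.0, 0.5, -0.6]
gripper_width: 0.0729
time: 30.6
ee_pos: [0.5716, -0.1636, 0.028]
eef_rot: [0.672, -0.22, 0.672, 0.22]
contact_force: [0.7, -0.3, -0.7]
gripper_width: 0.0476
time: 31.2
ee_pos: [0.5718, -0.1636, 0.1787]
eef_rot: [0.673, -0.22, 0.672, 0.22]
contact_force: [-0.3, 0.2, -2.1]
gripper_width: 0.0474
w19 box (0, 0, 560, 420) scale 1.4286
tool y yaw now 126.25 q6 -2.52
shift mm now-frame [ -2.7 159.4  65.2] units/60cm [-0.0044  0.2657  0.1087]
after-turn frame units [-0.0045  0.2827 -0.0498]
rot units/90 [ 3.583e-01 -4.000e-04 -3.000e-04] deg [ 3.225e+01 -4.000e-02 -3.000e-02]
```

View pics/w19c.png

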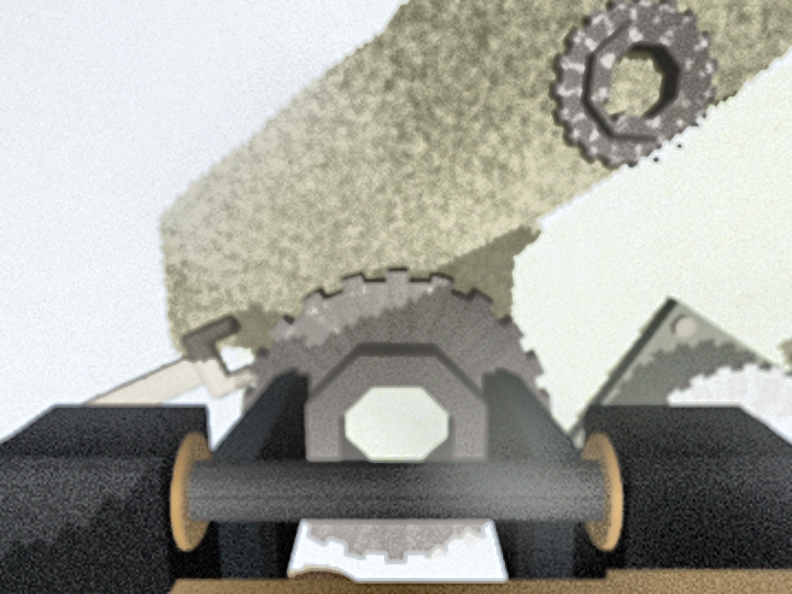

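```bash
python3 -m crank '[0,0,0,0.0896,0,0,0,0,0,0.0896,0,0,0,0,0,0.0896,0,0,0,0,0,0.0896,0,0,0,0.06,-0.01,0,0,0,0,0.07,-0.013,0,0,0,0,0.07,-0.013,0,0,0,0,0.06,-0.011,0,0,0,0,0.0225,-0.003,0,0,0,0,0,0,0,0,0,0,0,0,0,0,0]'
python3 - <<'E'
from h import *
tgt([.5294,.0038,.155],np.radians(94))
E
```

```text
time: 32.35
ee_pos: [0.5297, 0.0031, 0.1771]
eef_rot: [0.706, -0.025, 0.707, 0.025]
contact_force: [0.2, 1.4, -1.5]
gripper_width: 0.0475
tool y yaw now 94.02 q6 -1.68
shift mm now-frame [22.1  0.7 -0.2] units/60cm [ 0.0369  0.0012 -0.0004]
after-turn frame units [ 0.0369  0.0012 -0.0004]
rot units/90 [ 0.0002 -0.0009  0.    ] deg [ 0.02 -0.08  0.  ]
```

```bash
python3 -m crank '[0.03,0.0012,0,0,0,0,0.01,0,0,0,0,0,0,0,0,0,0,0]'; python3 -m crank '[0.01,0,0,0,0,0,0,0,0,0,0,0]'; python3 -m crank '[0.008,0,0,0,0,0,0,0,0,0,0,0]'; python3 -m crank '[0.008,0,0,0,0,0,0,0,0,0,0,0]'; python3 -m crank '[0.008,0,0,0,0,0,0,0,0,0,0,0]'
```

```text
time: 32.65
ee_pos: [0.5293, 0.0033, 0.1529]
eef_rot: [0.706, -0.024, 0.708, 0.024]
contact_force: [0.9, -0.2, -1.1]
gripper_width: 0.0472
time: 32.85
ee_pos: [0.5298, 0.0039, 0.1477]
eef_rot: [0.707, -0.024, 0.707, 0.024]
contact_force: [-0.2, 0.5, -2.0]
gripper_width: 0.0476
time: 33.05
ee_pos: [0.5297, 0.0041, 0.1429]
eef_rot: [0.707, -0.025, 0.707, 0.025]
contact_force: [-0.2, -0.6, -2.0]
gripper_width: 0.0476
time: 33.25
ee_pos: [0.5296, 0.0042, 0.138]
eef_rot: [0.706, -0.025, 0.707, 0.025]
contact_force: [-0.8, -0.8, -1.0]
gripper_width: 0.0475
time: 33.45
ee_pos: [0.5295, 0.0042, 0.1331]
eef_rot: [0.706, -0.025, 0.707, 0.025]
contact_force: [0.4, -0.2, -2.6]
gripper_width: 0.0474
```

```bash
python3 -m crank '[0.02,0,0,0,0,0,0.02,0,0,0,0,0,0.02,0,0,0,0,0,0,0,0,0,0,0]'; python3 -m crank '[0.008,0,0,0,0,0,0,0,0,0,0,0]'; python3 -m crank '[0.004,0,0,0,0,0,0,0,0,0,0,0]'; python3 -m crank '[0.002,0,0,0,0,0,0,0,0,0,0,0]'
```

```text
time: 33.85
ee_pos: [0.529, 0.0041, 0.0957]
eef_rot: [0.706, -0.025, 0.707, 0.025]
contact_force: [-0.6, 0.3, -2.1]
gripper_width: 0.0479
time: 34.05
ee_pos: [0.5296, 0.0042, 0.0924]
eef_rot: [0.706, -0.025, 0.707, 0.025]
contact_force: [-0.7, 0.2, -2.4]
gripper_width: 0.048
time: 34.25
ee_pos: [0.5298, 0.0042, 0.0904]
eef_rot: [0.707, -0.025, 0.707, 0.025]
contact_force: [-0.6, 0.7, -1.1]
gripper_width: 0.048
time: 34.45
ee_pos: [0.5299, 0.0041, 0.0893]
eef_rot: [0.707, -0.025, 0.707, 0.025]
contact_force: [-0.3, -0.6, -1.7]
gripper_width: 0.0475
```

```bash
python3 -m crank '[0,0,0,0,0,0,0,0,0,0,0,0,0,0,0,0,0,0]' 0.2; python3 -m crank '[-0.05,0,0,0,0,0,-0.07,0,0,0,0,0,-0.07,0,0,0,0,0,-0.02,0,0,0,0,0,0,0,0,0,0,0]' 0.2
python3 - <<'E'
from h import *
snap('wrist','w20'); cropc('w20',(0,0,400,280),'w20c',2)
tgt([.43,-.142,.14],np.radians(98))
E
```

```text
time: 34.75
ee_pos: [0.53, 0.0041, 0.0894]
eef_rot: [0.707, -0.025, 0.707, 0.025]
contact_force: [-0.7, 0.4, 0.3]
gripper_width: 0.0685
time: 35.25
ee_pos: [0.5309, 0.0041, 0.2171]
eef_rot: [0.708, -0.025, 0.705, 0.025]
contact_force: [-0.3, -0.2, -0.7]
gripper_width: 0.0728
w20 box (0, 0, 560, 420) scale 1.4286
tool y yaw now 93.99 q6 -1.68
shift mm now-frame [  75.2 -138.8 -109.9] units/60cm [ 0.1253 -0.2314 -0.1832]
after-turn frame units [ 0.1254 -0.2181 -0.1988]
rot units/90 [-0.0446  0.0007  0.0001] deg [-4.01  0.06  0.01]
```

View pics/w20c.png

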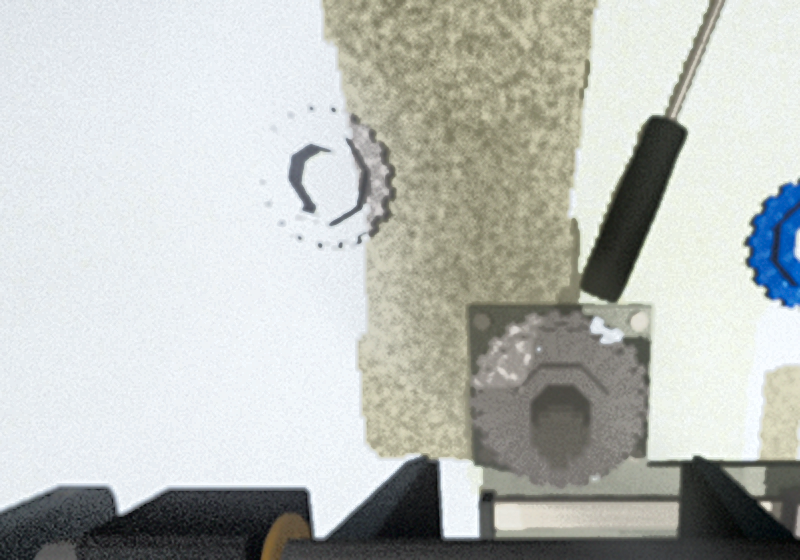

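```bash
python3 -m crank '[0,-0.055,-0.05,-0.0446,0,0,0,-0.055,-0.05,0,0,0,0,-0.055,-0.05,0,0,0,0,-0.053,-0.045,0,0,0,0.05,0,0,0,0,0,0.05,0,0,0,0,0,0.02,0,0,0,0,0,0,0,0,0,0,0,0,0,0,0,0,0]' 0.2
python3 - <<'E'
from h import *
snap('wrist','w21')
overlay('w21',[[.4205,-.142,8,.076]],(170,100,370,250),4,'w21o')
tgt([.4205,-.142,.0277],np.radians(98))
E
```

```text
time: 36.2
ee_pos: [0.4298, -0.1396, 0.1432]
eef_rot: [0.705, -0.049, 0.706, 0.05]
contact_force: [1.1, -0.4, 0.6]
gripper_width: 0.0727
w21 box (0, 0, 560, 420) scale 1.4286
tool y yaw now 98.03 q6 -2.08
shift mm now-frame [116.1  -0.8 -10. ] units/60cm [ 0.1935 -0.0014 -0.0166]
after-turn frame units [ 0.1935 -0.0015 -0.0165]
rot units/90 [0.0004 0.0002 0.0001] deg [0.03 0.02 0.01]
```

View pics/w21o.png

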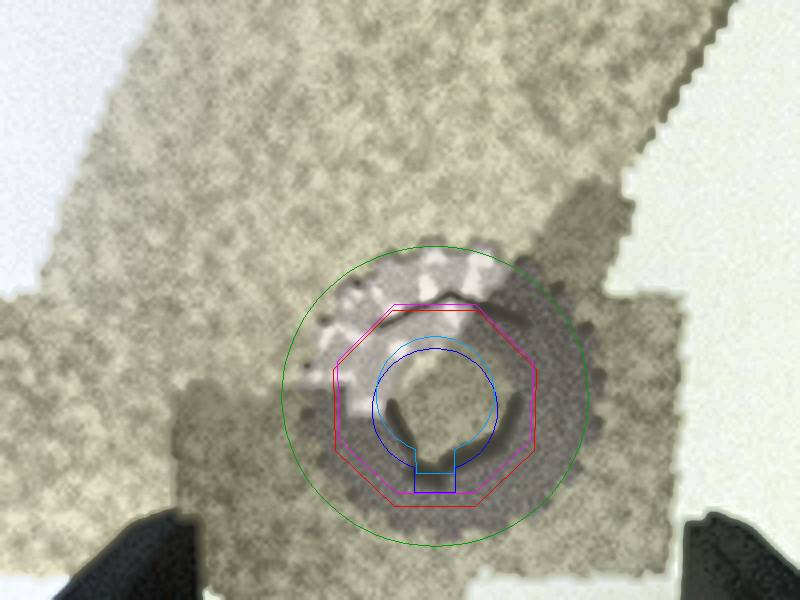

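Run:
```python
from h import *
# tool y yaw98 ->(-.139,.99); tool z=(.99,.139)
c=np.array([.4205,-.142])+.0036*np.array([-.139,.99])-.0012*np.array([.99,.139]);print(c)
for i,y in enumerate((-8,-14)): overlay('w21',[[c[0],c[1],y,.076]],(230,150,330,250),4*1.0,f'o{i}')
cv2.imwrite('pics/m3.png',np.hstack([cv2.imread(f'pics/o{i}.png') for i in(0,1)]))
```

```text
[ 0.4188116 -0.1386028]
```

View pics/m3.png

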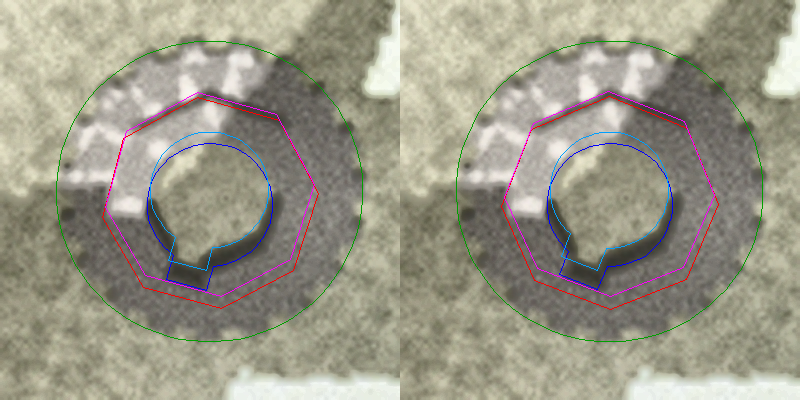

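Run:
```python
from h import *
c=[.4190,-.1384]
for i,y in enumerate((-8,-13)): overlay('w21',[[c[0],c[1],y,.076]],(250,165,315,230),6,f'o{i}')
cv2.imwrite('pics/m4.png',np.hstack([cv2.imread(f'pics/o{i}.png') for i in(0,1)]))
tgt([.4190,-.1384,.0277],np.radians(79.5))
```

```text
tool y yaw now 98.03 q6 -2.08
shift mm now-frame [116.1   2.9 -10.9] units/60cm [ 0.1935  0.0049 -0.0182]
after-turn frame units [ 0.1935 -0.0012 -0.0187]
rot units/90 [2.059e-01 3.000e-04 1.000e-04] deg [1.853e+01 2.000e-02 1.000e-02]
```

View pics/m4.png

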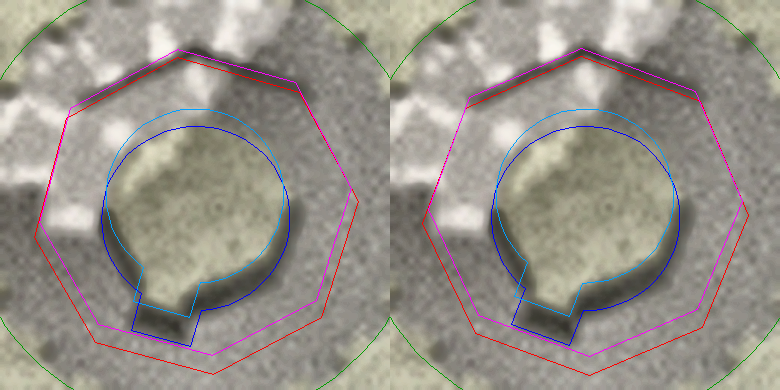

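```bash
python3 -m crank '[0,0,0,0.067,0,0,0,0,0,0.067,0,0,0,0,0,0.066,0,0,0.03,-0.0012,-0.0187,0,0,0,0.06,0,0,0,0,0,0.06,0,0,0,0,0,0.0425,0,0,0,0,0,0,0,0,0,0,0,0,0,0,0,0,0]' 0.2;  python3 -m crank '[0,0,0,0,0,0,0,0,0,0,0,0,0,0,0,0,0,0,0,0,0,0,0,0,0,0,0,0,0,0]' 1; python3 -m crank '[0,0,0,0,0,0,0,0,0,0,0,0,0,0,0,0,0,0]' 0.2;  python3 -m crank '[-0.03,0,0,0,0,0,0,0,0,0.0909,0,0,0,0,0,0.0909,0,0,0,0,0,0.0909,0,0,0,0,0,0.0909,0,0,0,0,0,0.0909,0,0,0,0,0,0.0909,0,0,0,0,0,0.0909,0,0,0,0,0,0.0909,0,0,0,0,0,0.0909,0,0,0,0,0,0.0909,0,0,0,0,0,0.0909,0,0,0,0,0,0,0,0,0,0,0,0,0,0]' 0.2
python3 - <<'E'
from h import *
tgt([.4190,-.1384,.0277],np.radians(-10))
E
```

```text
time: 37.15
ee_pos: [0.4191, -0.1387, 0.0287]
eef_rot: [0.705, 0.061, 0.704, -0.062]
contact_force: [-0.4, -1.5, -0.4]
gripper_width: 0.0732
time: 37.65
ee_pos: [0.419, -0.1388, 0.0285]
eef_rot: [0.705, 0.062, 0.704, -0.062]
contact_force: [-2.2, 1.5, 13.8]
gripper_width: 0.0474
time: 37.95
ee_pos: [0.4185, -0.1386, 0.0278]
eef_rot: [0.704, 0.062, 0.704, -0.062]
contact_force: [-0.3, 0.2, 0.1]
gripper_width: 0.0685
time: 39.35
ee_pos: [0.4184, -0.1386, 0.0457]
eef_rot: [-0.456, -0.541, -0.456, 0.541]
contact_force: [0.9, -0.3, 0.1]
gripper_width: 0.0732
tool y yaw now -9.73 q6 -0.2
shift mm now-frame [18.   0.5 -0.2] units/60cm [ 0.03    0.0009 -0.0004]
after-turn frame units [ 0.03    0.0009 -0.0004]
rot units/90 [0.0029 0.     0.0001] deg [0.27 0.   0.01]
```

```bash
python3 -m crank '[0.029,0,0,0.002,0,0,0,0,0,0,0,0,0,0,0,0,0,0]' 0.2;  python3 -m crank '[0,0,0,0,0,0,0,0,0,0,0,0,0,0,0,0,0,0,0,0,0,0,0,0,0,0,0,0,0,0]' 1; python3 -m crank '[-0.03,0,0,0,0,0,-0.07,0,0,0,0,0,-0.075,0,0,0,0,0,-0.075,0,0,0,0,0,0,0,0,0,0,0,0,0,0,0,0,0]'
python3 - <<'E'
from h import *
snap('wrist','w22'); cropc('w22',(100,60,460,330),'w22c',2.2)
tgt([.5294,.0038,.18],np.radians(4))
E
```

```text
time: 39.65
ee_pos: [0.4182, -0.1385, 0.0283]
eef_rot: [-0.454, -0.542, -0.455, 0.542]
contact_force: [-0.1, -0.1, -0.8]
gripper_width: 0.073
time: 40.15
ee_pos: [0.4187, -0.1386, 0.0286]
eef_rot: [0.454, 0.542, 0.454, -0.542]
contact_force: [-0.9, 1.0, 6.2]
gripper_width: 0.0476
time: 40.75
ee_pos: [0.4187, -0.1387, 0.1789]
eef_rot: [0.454, 0.543, 0.453, -0.542]
contact_force: [-0.4, -0.3, -2.6]
gripper_width: 0.0476
w22 box (0, 0, 560, 420) scale 1.4286
tool y yaw now -10.16 q6 -0.2
shift mm now-frame [  -2.3   84.6 -159.6] units/60cm [-0.0039  0.1409 -0.266 ]
after-turn frame units [-0.0038  0.2017 -0.2234]
rot units/90 [-1.574e-01 -1.000e-04  3.000e-04] deg [-1.416e+01 -1.000e-02  3.000e-02]
```

View pics/w22c.png

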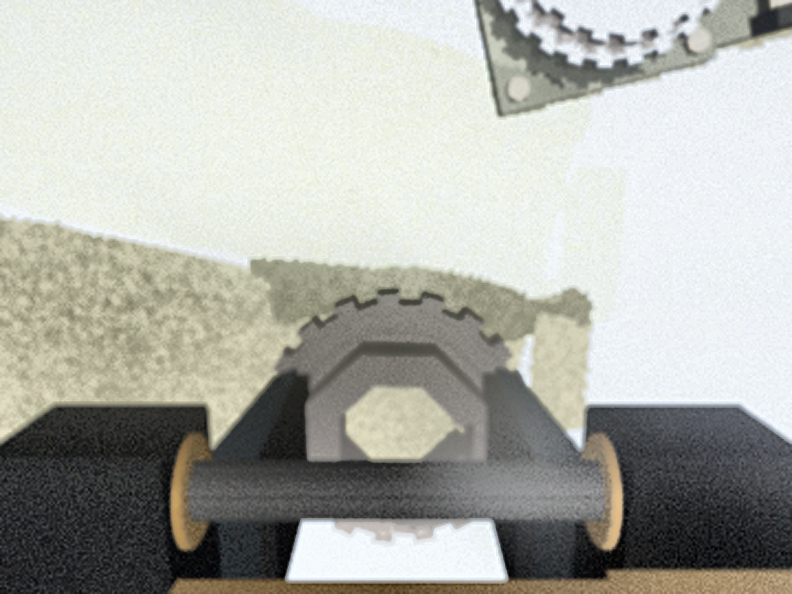

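```bash
python3 -m crank '[0,0,0,-0.0787,0,0,0,0,0,-0.0787,0,0,0,0.05,-0.055,0,0,0,0,0.05,-0.055,0,0,0,0,0.05,-0.055,0,0,0,0,0.04,-0.045,0,0,0,0,0.012,-0.0134,0,0,0,0,0,0,0,0,0,0,0,0,0,0,0]'
python3 - <<'E'
from h import *
tgt([.5294,.0038,.155],np.radians(4))
E
```

```text
time: 41.7
ee_pos: [0.5288, 0.0032, 0.1768]
eef_rot: [0.516, 0.481, 0.518, -0.483]
contact_force: [-0.6, -0.5, -1.5]
gripper_width: 0.0479
tool y yaw now 4.01 q6 -0.11
shift mm now-frame [21.8  0.7 -0.6] units/60cm [ 0.0364  0.0012 -0.0009]
after-turn frame units [ 0.0364  0.0011 -0.0009]
rot units/90 [ 0.0002 -0.0001  0.0018] deg [ 0.01 -0.01  0.16]
```

```bash
python3 -m crank '[0.03,0.0008,-0.0009,0,0,0,0.01,0,0,0,0,0,0,0,0,0,0,0]'; python3 -m crank '[0.01,0,0,0,0,0,0,0,0,0,0,0]'; python3 -m crank '[0.008,0,0,0,0,0,0,0,0,0,0,0]'; python3 -m crank '[0.008,0,0,0,0,0,0,0,0,0,0,0]'; python3 -m crank '[0.008,0,0,0,0,0,0,0,0,0,0,0]'
```

```text
time: 42.0
ee_pos: [0.5292, 0.0034, 0.1533]
eef_rot: [0.516, 0.482, 0.518, -0.483]
contact_force: [-0.4, 0.3, -1.4]
gripper_width: 0.0475
time: 42.2
ee_pos: [0.5302, 0.0039, 0.1481]
eef_rot: [0.517, 0.482, 0.517, -0.482]
contact_force: [0.2, -0.5, -1.6]
gripper_width: 0.0474
time: 42.4
ee_pos: [0.5303, 0.0041, 0.1432]
eef_rot: [0.517, 0.482, 0.517, -0.482]
contact_force: [-0.2, -0.2, -2.1]
gripper_width: 0.0475
time: 42.6
ee_pos: [0.5303, 0.0042, 0.1383]
eef_rot: [0.517, 0.482, 0.517, -0.482]
contact_force: [0.4, -0.1, -1.3]
gripper_width: 0.0482
time: 42.8
ee_pos: [0.5302, 0.0042, 0.1333]
eef_rot: [0.517, 0.482, 0.517, -0.482]
contact_force: [0.8, -0.8, -2.4]
gripper_width: 0.0475
```

```bash
python3 -m crank '[0.02,0,0,0,0,0,0.014,0,0,0,0,0,0,0,0,0,0,0]'; python3 -m crank '[0.005,0,0,0,0,0,0,0,0,0,0,0]'; python3 -m crank '[0.003,0,0,0,0,0,0,0,0,0,0,0]'; python3 -m crank '[0,0,0,0,0,0,0,0,0,0,0,0,0,0,0,0,0,0]' 0.2; python3 -m crank '[-0.05,0,0,0,0,0,-0.07,0,0,0,0,0,-0.07,0,0,0,0,0,-0.02,0,0,0,0,0,0,0,0,0,0,0]' 0.2
python3 - <<'E'
from h import *
snap('wrist','w23'); cropc('w23',(130,60,430,270),'w23c',2.6)
snap('side','s23'); cropc('s23',(220,160,340,250),'s23',6.5)
snap('top','t23')
tgt([.594,.1695,.25],np.radians(94))
E
```

```text
time: 43.1
ee_pos: [0.5296, 0.0042, 0.1119]
eef_rot: [0.516, 0.482, 0.518, -0.483]
contact_force: [-0.3, 0.2, -0.7]
gripper_width: 0.0474
time: 43.3
ee_pos: [0.5304, 0.0042, 0.1103]
eef_rot: [0.517, 0.482, 0.517, -0.482]
contact_force: [0.3, 0.0, -0.9]
gripper_width: 0.0477
time: 43.5
ee_pos: [0.5305, 0.0042, 0.1087]
eef_rot: [0.517, 0.482, 0.517, -0.482]
contact_force: [-0.4, 0.5, -1.5]
gripper_width: 0.0477
time: 43.8
ee_pos: [0.5307, 0.0042, 0.1089]
eef_rot: [0.517, 0.482, 0.517, -0.482]
contact_force: [-0.6, 0.5, 0.2]
gripper_width: 0.0686
time: 44.3
ee_pos: [0.5315, 0.0041, 0.2366]
eef_rot: [0.518, 0.483, 0.516, -0.481]
contact_force: [0.8, -0.5, -0.8]
gripper_width: 0.0732
w23 box (0, 0, 560, 420) scale 1.4286
s23 box (0, 0, 560, 420) scale 1.4286
t23 box (0, 0, 560, 420) scale 1.4286
tool y yaw now 4.0 q6 -0.11
shift mm now-frame [ -17.    75.7 -160.4] units/60cm [-0.0284  0.1262 -0.2674]
after-turn frame units [-0.0281  0.2674  0.1262]
rot units/90 [-1.     -0.0012  0.001 ] deg [-90.    -0.11   0.09]
```

View pics/w23c.png

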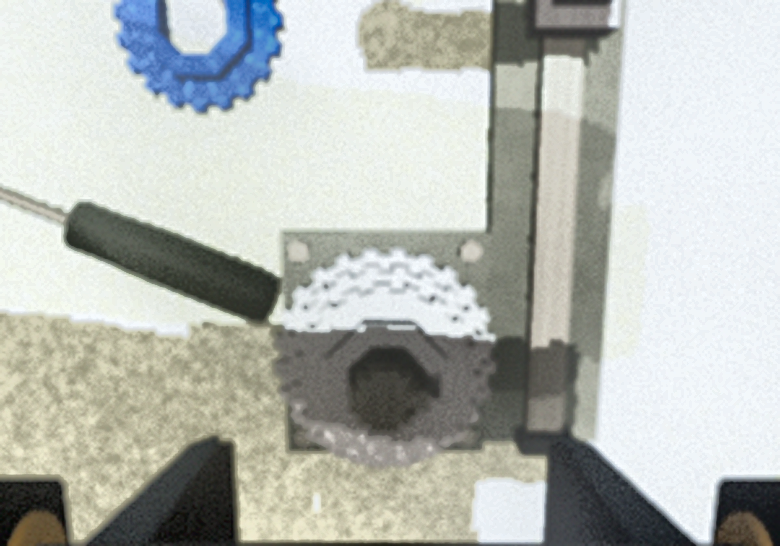

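View pics/s23.png

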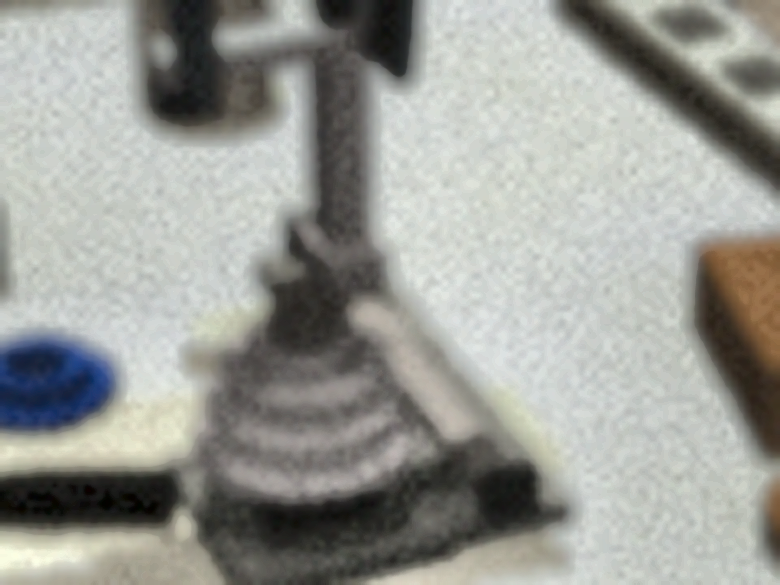

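View pics/t23.png

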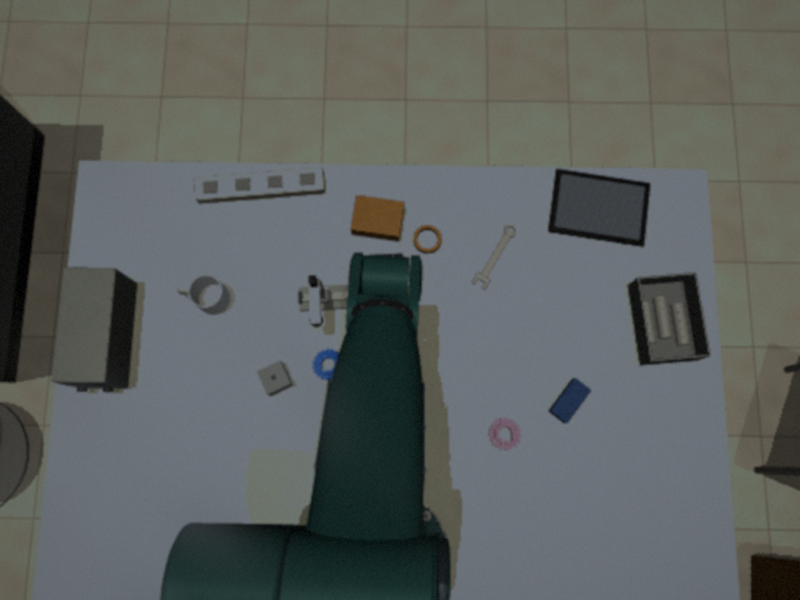

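Run:
```python
from h import *
cropc('t23',(30,110,530,420),'t23e',1.6)
cropc('top0',(30,110,530,420),'t0e',1.6)
```

```text
(no output)
```

View pics/t23e.png

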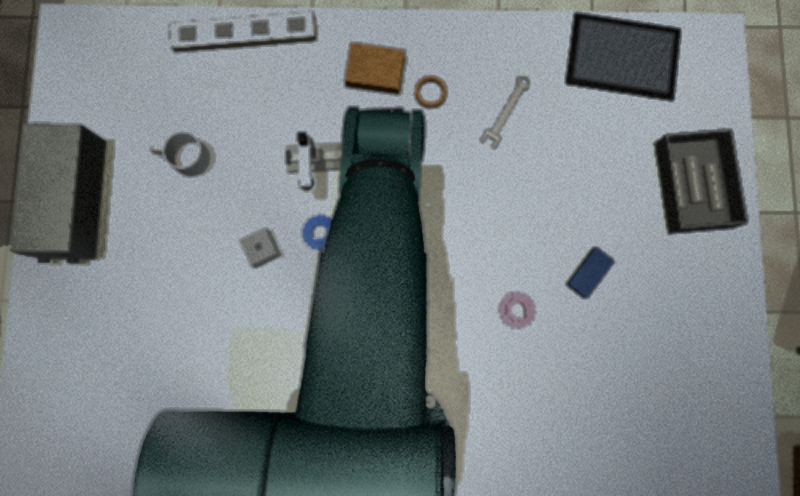

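View pics/t0e.png

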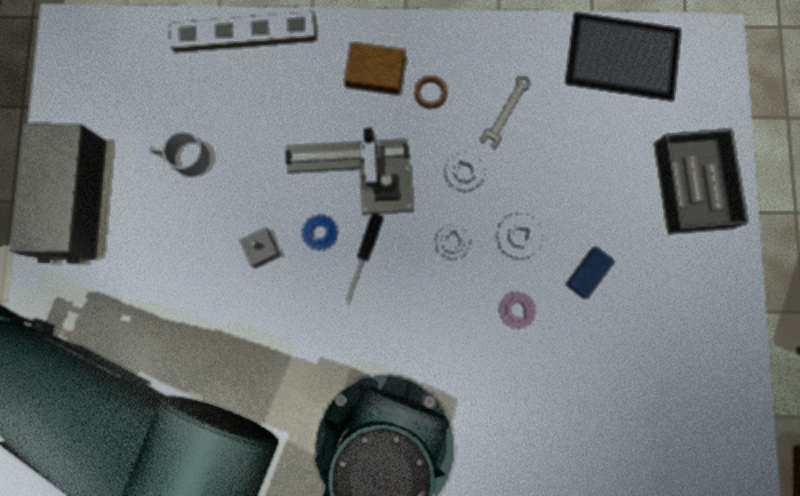

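```bash
python3 -m crank '[-0.03,0,0,-0.0909,0,0,0,0,0,-0.0909,0,0,0,0,0,-0.0909,0,0,0,0,0,-0.0909,0,0,0,0,0,-0.0909,0,0,0,0,0,-0.0909,0,0,0,0,0,-0.0909,0,0,0,0,0,-0.0909,0,0,0,0,0,-0.0909,0,0,0,0,0,-0.0909,0,0,0,0,0,-0.0909,0,0,0,0,0,0,0,0]' 0.5; python3 -m crank '[0,0.06,0.03,0,0,0,0,0.07,0.034,0,0,0,0,0.07,0.034,0,0,0,0,0.055,0.026,0,0,0,0,0,0,0,0,0,0,0,0,0,0,0]' 0.5
python3 - <<'E'
from h import *
snap('wrist','w24'); cropc('w24',(0,0,560,420),'w24c',1.42)
tgt([.594,.1695,.19],np.radians(94))
E
```

```text
time: 45.65
ee_pos: [0.5298, 0.0042, 0.2509]
eef_rot: [0.706, -0.025, 0.708, 0.026]
contact_force: [-0.0, -0.1, -0.2]
gripper_width: 0.0454
time: 46.25
ee_pos: [0.5935, 0.1623, 0.2513]
eef_rot: [0.706, -0.024, 0.707, 0.024]
contact_force: [-0.2, -0.2, -0.6]
gripper_width: 0.0457
w24 box (0, 0, 560, 420) scale 1.4286
tool y yaw now 93.86 q6 -1.41
shift mm now-frame [61.5  7.9  1.3] units/60cm [0.1026 0.0131 0.0021]
after-turn frame units [0.1026 0.0131 0.0019]
rot units/90 [-0.0015 -0.0012  0.0003] deg [-0.14 -0.11  0.02]
```

View pics/w24c.png

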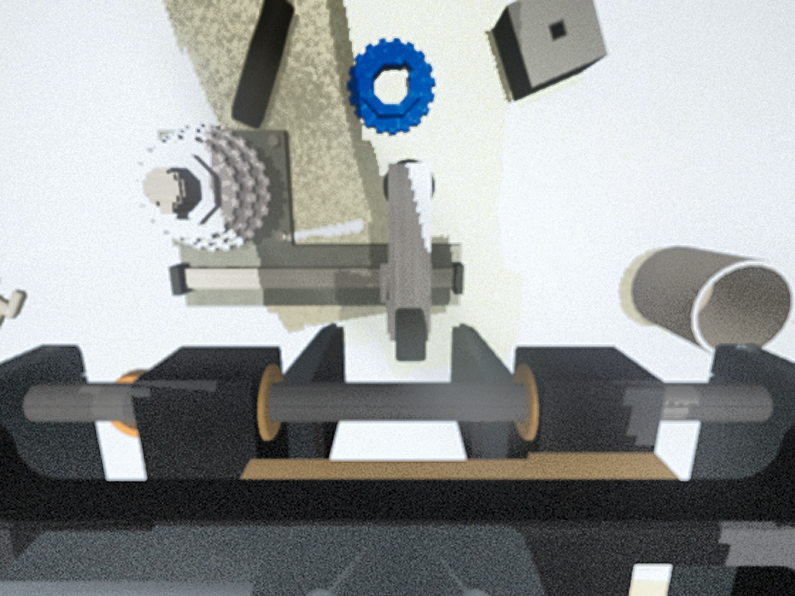

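```bash
python3 -m crank '[0.02,0.0131,0.002,-0.0015,0,0,0.04,0,0,0,0,0,0.042,0,0,0,0,0,0,0,0,0,0,0,0,0,0,0,0,0]' 0.5; python3 -m crank '[0,0,0,0,0,0,0,0,0,0,0,0,0,0,0,0,0,0,0,0,0,0,0,0,0,0,0,0,0,0]' 1; python3 -m crank '[0,-0.03,0,0,0,0,0,-0.04,0,0,0,0,0,-0.05,0,0,0,0,0,-0.05,0,0,0,0,0,-0.04,0,0,0,0,0,-0.02,0,0,0,0,0,-0.01,0,0,0,0,0,0,0,0,0,0,0,0,0,0,0,0]'
python3 - <<'E'
from h import *
tgt([.6053,.0113,.19],np.radians(94))
E
```

```text
time: 46.8
ee_pos: [0.5944, 0.1694, 0.1913]
eef_rot: [0.706, -0.025, 0.707, 0.025]
contact_force: [0.8, -0.5, 0.6]
gripper_width: 0.0453
time: 47.3
ee_pos: [0.595, 0.1692, 0.1921]
eef_rot: [0.707, -0.026, 0.706, 0.025]
contact_force: [-0.3, -7.9, 4.8]
gripper_width: 0.0158
time: 48.2
ee_pos: [0.6053, 0.0256, 0.1921]
eef_rot: [0.707, -0.026, 0.706, 0.025]
contact_force: [-1.0, -3.3, 6.8]
gripper_width: 0.0161
tool y yaw now 94.11 q6 -1.64
shift mm now-frame [  2.1 -14.2  -1. ] units/60cm [ 0.0035 -0.0237 -0.0017]
after-turn frame units [ 0.0035 -0.0237 -0.0017]
rot units/90 [0.0012 0.0003 0.0004] deg [0.11 0.03 0.03]
```

```bash
python3 -m crank '[0,-0.012,0,0,0,0,0,-0.006,0,0,0,0,0,0,0,0,0,0]'; python3 -m crank '[0,-0.004,0,0,0,0,0,0,0,0,0,0]';python3 -m crank '[0,-0.003,0,0,0,0,0,0,0,0,0,0]'; python3 -m crank '[0,-0.003,0,0,0,0,0,0,0,0,0,0]'
```

```text
time: 48.5
ee_pos: [0.6061, 0.0149, 0.1921]
eef_rot: [0.707, -0.026, 0.706, 0.025]
contact_force: [-0.9, -2.7, 7.3]
gripper_width: 0.016
time: 48.7
ee_pos: [0.6062, 0.0128, 0.1921]
eef_rot: [0.707, -0.025, 0.706, 0.025]
contact_force: [-2.4, -0.6, 7.7]
gripper_width: 0.0161
time: 48.9
ee_pos: [0.6064, 0.0111, 0.1921]
eef_rot: [0.707, -0.025, 0.706, 0.025]
contact_force: [-2.0, 0.1, 7.0]
gripper_width: 0.0161
time: 49.1
ee_pos: [0.6064, 0.0095, 0.1921]
eef_rot: [0.707, -0.025, 0.706, 0.026]
contact_force: [-2.7, 2.8, 6.9]
gripper_width: 0.0156
```

```bash
python3 -m crank '[0,-0.003,0,0,0,0,0,0,0,0,0,0]';python3 -m crank '[0,-0.002,0,0,0,0,0,0,0,0,0,0]'
```

```text
time: 49.3
ee_pos: [0.6065, 0.0094, 0.1921]
eef_rot: [0.707, -0.024, 0.707, 0.026]
contact_force: [-1.9, 19.8, 7.9]
gripper_width: 0.016
time: 49.5
ee_pos: [0.6065, 0.0093, 0.192]
eef_rot: [0.707, -0.024, 0.707, 0.027]
contact_force: [-2.9, 30.7, 8.6]
gripper_width: 0.0155
```

```bash
python3 -m crank '[0,0.0035,0,0,0,0,0,0,0,0,0,0]'; python3 -m crank '[0,0,0,0,0,0,0,0,0,0,0,0,0,0,0,0,0,0,0,0,0,0,0,0]' 0.4; python3 -m crank '[-0.05,0,0,0,0,0,-0.06,0,0,0,0,0,0,0,0,0,0,0,0,0,0,0,0,0]'
python3 - <<'E'
from h import *
snap('wrist','w25'); cropc('w25',(0,0,560,420),'w25c',1.42)
snap('side','s25'); cropc('s25',(200,130,340,250),'s25c',5.5)
E
```

```text
time: 49.7
ee_pos: [0.6065, 0.0095, 0.1921]
eef_rot: [0.707, -0.025, 0.706, 0.026]
contact_force: [-1.8, 8.8, 7.0]
gripper_width: 0.0156
time: 50.1
ee_pos: [0.6063, 0.0084, 0.1914]
eef_rot: [0.707, -0.025, 0.707, 0.025]
contact_force: [-0.1, 0.3, 0.2]
gripper_width: 0.0453
time: 50.5
ee_pos: [0.6066, 0.0085, 0.258]
eef_rot: [0.707, -0.025, 0.706, 0.025]
contact_force: [-0.4, -0.9, -0.7]
gripper_width: 0.055
w25 box (0, 0, 560, 420) scale 1.4286
s25 box (0, 0, 560, 420) scale 1.4286
```

View pics/w25c.png

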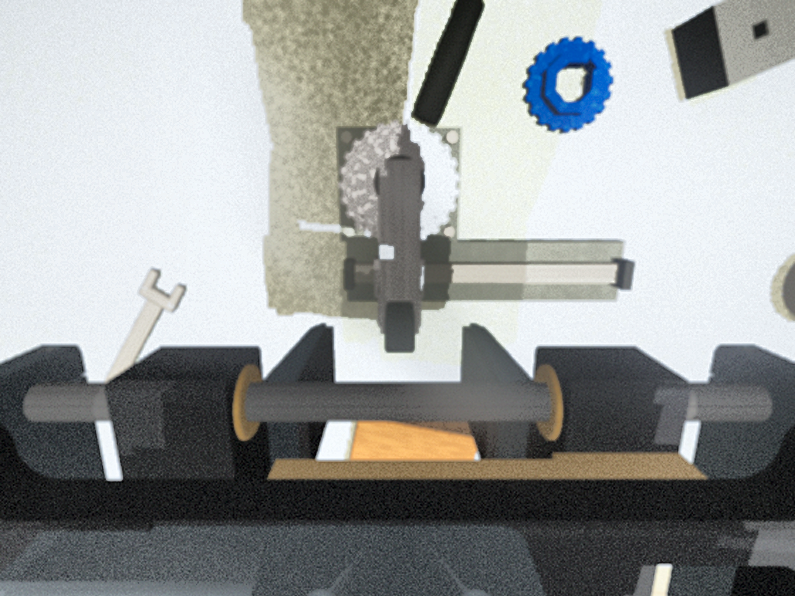

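View pics/s25c.png

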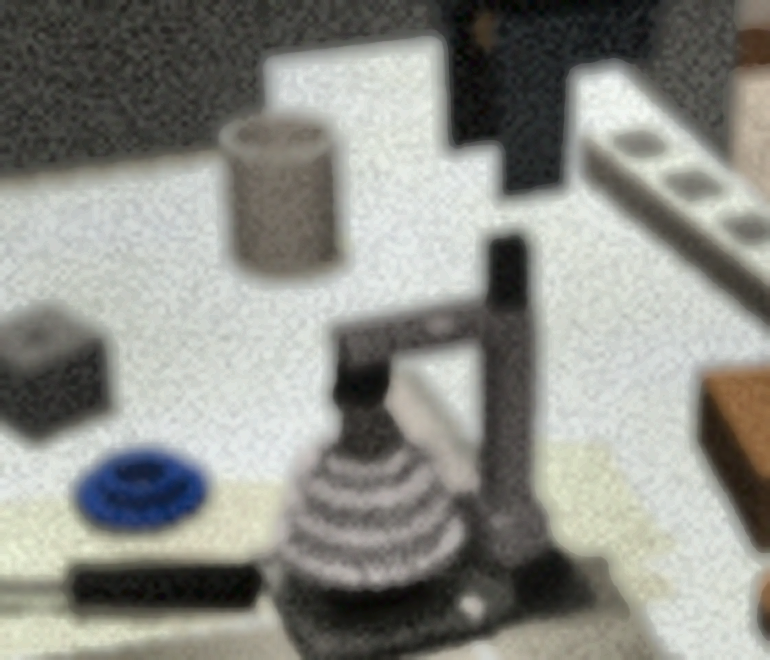

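Run:
```python
from h import *
import h
box=(240,170,310,250);s=7.5
cropc('s25',box,'s25d',s); im=cv2.imread('pics/s25d.png')
t=np.linspace(0,2*np.pi,90)
for D,z in((.1,.042),(.088,.06),(.076,.078)):
    for dz,cl in((.007,(0,0,255)),):
        P=np.c_[.5294+D/2*np.cos(t),.0038+D/2*np.sin(t),0*t+z+dz]
        uv=(proj('side',P)+.5-[box[0],box[1]])*s
        cv2.polylines(im,[np.round(uv).astype(int)],True,cl,1)
cv2.imwrite('pics/s25d.png',im)
```

```text
(no output)
```

View pics/s25d.png

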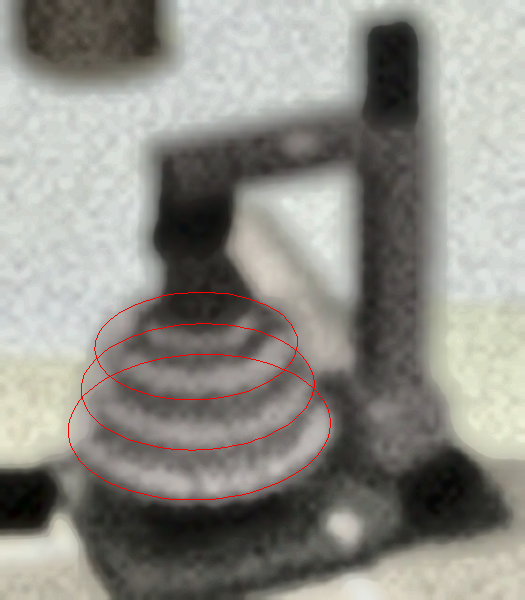

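```bash
python3 -m crank '[-0.05,0,0,0,0,0,0,0,0,0,0,0,0,0,0,0,0,0]'; python3 -c "
from rig import arm
print(arm.finish_job())"
```

```text
time: 50.9
ee_pos: [0.6062, 0.0086, 0.2868]
eef_rot: [0.706, -0.025, 0.707, 0.025]
contact_force: [0.3, -0.6, -0.7]
gripper_width: 0.0548
the job is handed in; nothing more can be done
None
```

The gear tester is loaded and the job was handed in at about 51 s; the hand-in gave no verdict.

- **Sensor head out:** I slid it to its far stop, where it pushed back with 16 N.
- **Key:** I pulled it from the holder and dropped it into the shaft slot. In the picture afterwards its top sat at home height to within about 1 mm.
- **Gears:** only three gears were on the table, 100, 88 and 76 mm, with no 64 mm gear. I centred each one with two grips at right angles, then lowered it boss up over the key. None jammed on the way down, and each was released 1–2 mm above its seat.
- **Sensor head back:** I slid it about 0.16 m to its working stop, where it pushed back with 20–30 N, then let go and raised the gripper clear.

**Last checks:** the side view shows the stack in order with even 18 mm steps, matching fully seated gears. That view is coarse and sits about a pixel to one side of the model, so it could not show a gap of about 1 mm. The sensor stands over the shaft, and in the last pictures the other objects looked as they had at the start. No check failed. None of the gears was seen to be knocked aside.

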